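Gauge a pipe stub in a tapered slot and set the rider to it

ROBOT

A 6-joint arm with a two-finger parallel gripper is mounted at the origin on the work surface; the furniture and walls round the work are solid. World frame = base frame: x ahead of the robot, y to its left, z up, the work surface at z = 0. Lengths are in mm, angles in rad, forces in N, time in s.
With the tool pointing down it reaches from about 300 to 775 mm from the base axis. Payload 14.6 kg.
Tool frame: the origin (TCP) lies at the very end of the fingers, on their centre line; the grasp point (between the pads) lies 19 mm behind it (bot.grip_point_offset is the distance from the TCP to the grasp point, in mm); z points along the fingers, y is the direction in which the jaws open and shut (so a half turn about z gives the same grasp; the last joint's range is limited). The gripper opens to 94 mm and grips with 3 to 60 N. Pads are 16 mm wide; open, the fingers measure 119 mm over their backs; the gripper's body (75 mm by 177 mm) begins 78 mm behind the grasp point.
Start: joints at [-1.207, 0.3, 1.521, -0, 1.321, -0.067], TCP at [229.671, -499.74, 205.446] pointing down, gripper open.
Joint ranges: [-3.03, 3.03], [-0.79, 2.21], [0.23, 2.52], [-1.04, 4.18], [0, 3.07], [-2.55, 2.55]. Speed limits (rad/s): [2.22, 2.22, 2.57, 3.14, 3.14, 3.14].

INTERFACE

Orientations are given as a rotation vector (axis times angle).
In Python, from bench import bot gives the robot as it stands.
- The arm moves only by the shell command python3 -m crank 'ROWS' [FORCE]. ROWS is JSON, one flat list of numbers, 5 for each row, row after row: the shift along the tool's x, y, z in mm, then the turn about the tool's z in degrees, then the finger opening in mm, from 0 to 94. A call has exactly 10 rows; each row shifts and turns the commanded pose from where the row before left it, along the tool's axes as they then stand; what a row does not reach is not made up. A row lasts 1/10 s, in which the tool goes at most 50 mm and 8.59 degrees, less where a joint would pass 70% of its speed; a pose out of reach is approached as far as the arm can. A call is refused whole if a number of a shift passes 50 or a number of a turn 8.59, either way. A call with a gripper value outside its range is refused whole. The fingers move at their own pace and stop on an object; FORCE is the grip in N (left out, the last holds). Time passes only in rows, so rows that do not move let the fingers close, or fill a call up. It gives the time, the measured TCP pose, the force and the opening at its end, in the units of the state.
- bot.observe(): the state, without advancing time (a new reading comes with each control period).
- bot.snapshot(name): name is "side" or "top"; returns (picture, depth): 384x512x3 uint8, red, green, blue; 384x512 float32, mm along the optical axis (not along the pixel's ray), 0 where there is no reading.
- bot.camera_info(name): a dict with "K" (3x3 intrinsics, pixels), "k1" (the pictures are not rectified: a ray, as slopes to the right and down, at radius r is drawn at 1 + k1 r^2 times it, then the intrinsics apply), "position" and "orientation" of the camera in the world. Camera axes: x right, y up, looking along -z (the intrinsics and any distortion apply to the point x, -y, -z); pixel columns grow to the right and rows downward; lengths in mm; the calibration is good to about 2 mm. A picture is of the moment at which its call begins. camera_info takes no time and is no camera call.
- bot.finish_job(): hands the job in, once; it reports no verdict.
The state is a dict: "time": time; "qpos": joint angles; "joint_vel": joint speeds; "tau": joint torques, N m; "tool_pos": TCP position; "tcp_rot": TCP orientation; "ft_force": force on the tool from outside, world axes, zero at the start; "ft_torque": the same for the moment, N m; "gripper_width": opening from 0.0 (shut) to 1.0 (fully open).
Only numpy, scipy, OpenCV 4.12 (cv2) and the standard library are available. Lean on these libraries where they do the work, as an engineer would, in place of code of your own. Each camera call takes 0.05 s, during which the arm holds its last target.

TASK

Set the pipe stub upright in the wide end of the taper gauge's slot, between the jaws and ahead of the rider, and slide it along the base plate towards the narrow end until it wedges snugly and stays so when you let go; push lightly, with about 10 N, and do not ram it. Then mark the reading: slide the gauge's rider along its rail until its nose just rests against the pipe, and let go. Leave the other things on the bench where they are.

Things in the scene. Friction and masses are not known exactly. Their poses are not given: they have to be found in the camera images.
- gauge: Taper gauge, fixed to the table: dark steel base plate 285 x 160 x 8 mm with two upright steel jaws (165 long, 20 wide, 35 high, tops 43 mm above the table) and a rail with a rider. Origin on the table under the slot's centre line; x runs along the slot from the wide end (plate edge at x=-200 mm) to the narrow end (edge +85), y to the rail side, z up. Plate spans y -67 to +93.
- slot (a point): Point on the plate's top (8 mm above the table) in the slot, axes as the gauge. Jaws lie from x=-110 (slot about 50 mm wide) to +55 mm; it narrows evenly, 15 mm per 100 mm. The jaw at +y is fixed; the one at -y is clamped anew each time, up to 2.5 mm in or out, so the pipe's axis stops anywhere from about x=-20 to +22 mm and up to 1.3 mm off y=0: found only by feel.
- pipe: Pale steel pipe stub standing upright on the table: outside diameter 33.6 mm, 80 mm long, about 0.2 kg, the only round tube there. Body origin on its outer surface at mid-length, body y along the pipe (up). In the gauge hold it more than 50 mm above the table so that the fingers clear the jaws.
- pipe_mid (a point): Centre of the pipe, on its axis at mid-length: 40 mm above what it stands on (48 mm above the table on the plate). y axis along the pipe, up. Pushed along the slot it goes from free to tight in 2 to 3 mm; a push of 6 to 15 N along the slot makes it stick by friction. The jaws multiply the push two to three times; over 20 N is ramming. Pushed harder it also tips or slips in the fingers.
- rider (a joint): Travel of the rider along the gauge's rail, m: 0 with its nose at slot x=-160 mm, growing as it slides towards the narrow end (gauge +x). Starts at 0 to 0.015. Drags with about 1.5 N of friction and stays where it is left.
- nose (a point): Nose of the rider: a steel tongue, 12 mm wide and 12 mm thick, hanging from the rider's cross bar down into the slot (12 to 55 mm above the table), behind the pipe. This point is on its flat face that looks to gauge +x, on the slot's centre line, 30 mm above the table; axes as the gauge. Touching the wedged pipe it lies 16.8 mm in gauge -x of the pipe's axis.
- rider_grip (a point): Dark grip post standing on the rider beside the slot: 20 mm along gauge x, 24 mm along gauge y, top 95 mm above the table. This point is on its axis, 80 mm above the table; the nose face is 22 mm towards gauge +x and 76 mm towards -y from it. The cross bar, 46 to 57 mm above the table, runs from it over the jaw to the nose: keep fingertips above 58 mm.
- square_tube: Bystander: grey square-tube offcut, 40 x 40 x 85 mm, lying on the table.
- drilled_bracket: Bystander: small drilled steel angle bracket, 45 x 40 x 40 mm.
- big_nut: Bystander: hexagon nut, 35 x 39 x 19 mm.
- clamp: Bystander: G-clamp lying flat, 128 x 118 x 18 mm.
- file: Bystander: flat file with handle, 265 mm long, lying on the table.
Things that resemble listed ones, but are neither listed nor needed, are in the scene too. Leave any yellow look-alike of the pipe alone.

How it is judged (in metres and radians):
On the way:
1. the pipe stands wedged in the slot, let go, the rider still clear of it (contact force between pipe and gauge above 5 N and x of pipe_mid in the frame of slot between -0.04 and 0.05 m and y of pipe_mid in the frame of slot between -0.006 and 0.006 m and z of pipe_mid in the frame of slot below 0.044 m and angle between pipe_mid's own y axis and vertical below 0.09 rad and contact force between the fingers and pipe below 0.1 N and linear speed of pipe below 0.01 m/s and horizontal distance between nose and pipe_mid above 0.025 m), for 0.3 s.
At the end, for the whole second after the job is handed in: The pipe stands upright (within 5 degrees) on the base plate in the slot, still wedged between the jaws (contact force with the gauge above 5 N) and not held; the rider's nose is against it (less than 3 mm gap); all at rest; the bystanders within 20 mm of where they were (contact force between pipe and gauge above 5 N and x of pipe_mid in the frame of slot between -0.04 and 0.05 m and y of pipe_mid in the frame of slot between -0.006 and 0.006 m and z of pipe_mid in the frame of slot below 0.044 m and angle between pipe_mid's own y axis and vertical below 0.09 rad and contact force between the fingers and pipe below 0.1 N and linear speed of pipe below 0.01 m/s and horizontal distance between nose and pipe_mid below 0.0195 m and velocity of joint rider below 0.005 m/s); the robot touches nothing.
It fails at once if the pipe is rammed into the gauge (more than 65 N on the jaws and plate together) (contact force between pipe and gauge above 65 N).
It fails at once if the pipe is tipped over (angle between pipe_mid's own y axis and vertical above 0.5 rad).
It fails at once if a bystander is moved more than 20 mm (distance of any of square_tube, drilled_bracket, big_nut, clamp, file from where it was at the start of the episode above 0.02 m).
It also fails if it takes over 72 s, if anything falls off the work surface, if the arm or the gripper's body presses on something with over 40 N, if the wrist force passes 120 N, or if a joint passes its speed limit or range.

## Working session

There is one attempt and no reset: what is moved stays moved. The work goes in short steps, Python scripts to look and compute and a shell command to move; the robot and the scene stay as the last step left them, time stands still between calls to the robot, and variables do not carry over. Pictures are saved under pics/ and viewed, and the job is handed in when it is done.

```bash
ls; mkdir -p pics; python3 - <<'E'
from bench import bot
import cv2
print(bot.observe())
for n in("side","top"):
    p,d=bot.snapshot(n)
    cv2.imwrite(f"pics/{n}0.png",cv2.cvtColor(p,cv2.COLOR_RGB2BGR))
    import numpy as np; np.save(f"pics/{n}0.npy",d)
    print(n,bot.camera_info(n))
E
```

```text
pics
{'time': 0.0, 'qpos': array([-1.20659535e+00,  3.00426095e-01,  1.52160112e+00,  3.59583513e-06,
        1.32072447e+00, -6.65978983e-02]), 'joint_vel': array([ 5.42252647e-04, -1.01825025e-03, -5.68489993e-05, -7.38769140e-04,
       -2.97176777e-04, -1.19216024e-03]), 'tau': array([-6.27059180e-04, -5.31805551e+01, -3.52735162e+01,  7.08354707e-02,
        2.44275777e-02, -1.38765149e-04]), 'tool_pos': array([ 229.57845867, -499.48839374,  204.90255038]), 'tcp_rot': array([-3.06787395e+00, -6.71230164e-01,  2.64400988e-04]), 'ft_force': array([ 0.30414147, -0.57945866,  0.20381009]), 'ft_torque': array([-0.01827959, -0.0114163 ,  0.04457714]), 'gripper_width': 1.0005906838840664}
side {'K': array([[391.09752356,   0.        , 257.5493472 ],
       [  0.        , 391.09752356, 189.93925451],
       [  0.        ,   0.        ,   1.        ]]), 'k1': 0.04316520009885309, 'position': array([178.92324738, 903.62436483, 846.63499852]), 'orientation': array([ 0.20377395, -1.21990645, -2.54416183])}
top {'K': array([[458.0644753 ,   0.        , 258.89257506],
       [  0.        , 458.0644753 , 194.70775207],
       [  0.        ,   0.        ,   1.        ]]), 'k1': -0.11221525137749748, 'position': array([ 185.64351586,  -31.87687254, 1461.12477967]), 'orientation': array([ 0.16514067, -0.16857768, -1.5971162 ])}
```

View pics/side0.png

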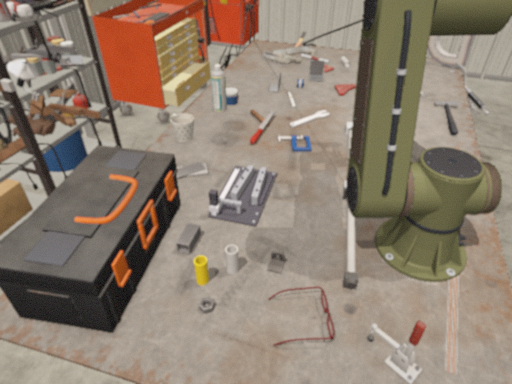

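View pics/top0.png

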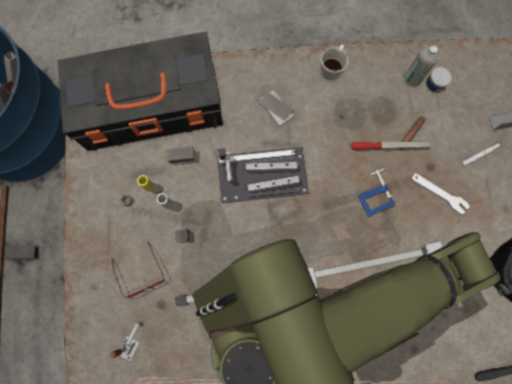

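The pale tube, at side (232,258) and top (164,200), fits the pipe. The yellow tube, at side (201,270) and top (147,183), is the look-alike. The gauge is at top (263,175). I'll confirm this in enlarged crops.

```bash
cat > h.py <<'E'
import numpy as np, cv2
from bench import bot
from scipy.spatial.transform import Rotation as R
def cam(n):
    c=bot.camera_info(n); return c['K'],c['k1'],np.array(c['position']),R.from_rotvec(c['orientation']).as_matrix()
def proj(n,P):
    K,k1,p,M=cam(n); q=(np.atleast_2d(P)-p)@M; s=np.c_[q[:,0]/-q[:,2],-q[:,1]/-q[:,2]]
    r2=(s**2).sum(1,keepdims=True); s=s*(1+k1*r2); return np.c_[s[:,0]*K[0,0]+K[0,2],s[:,1]*K[1,1]+K[1,2]]
def ray(n,uv):
    K,k1,p,M=cam(n); uv=np.atleast_2d(uv).astype(float)
    d=np.c_[(uv[:,0]-K[0,2])/K[0,0],(uv[:,1]-K[1,2])/K[1,1]]; s=d.copy()
    for _ in range(20): s=d/(1+k1*(s**2).sum(1,keepdims=True))
    return p,np.c_[s[:,0],-s[:,1],-np.ones(len(s))]@M.T
def atz(n,uv,z):
    p,v=ray(n,uv); return p+v*((z-p[2])/v[:,2])[:,None]
def cloud(n,D):
    h,w=D.shape; u,v=np.meshgrid(np.arange(w),np.arange(h)); p,d=ray(n,np.c_[u.ravel(),v.ravel()])
    return (p+d*D.reshape(-1,1)).reshape(h,w,3)
def crop(src,dst,x0,y0,x1,y1,f):
    im=cv2.imread(src)[y0:y1,x0:x1]; im=cv2.resize(im,None,fx=f,fy=f,interpolation=cv2.INTER_CUBIC); 
    for x in range((x0+19)//20*20,x1,20): cv2.putText(im,str(x),((x-x0)*f,10),0,.35,(0,255,255)); cv2.line(im,((x-x0)*f,12),((x-x0)*f,18),(0,255,255))
    for y in range((y0+19)//20*20,y1,20): cv2.putText(im,str(y),(0,(y-y0)*f+4),0,.35,(0,255,255)); cv2.line(im,(24,(y-y0)*f),(30,(y-y0)*f),(0,255,255))
    cv2.imwrite(dst,im)
E
python3 - <<'E'
from h import *
crop('pics/top0.png','pics/topc.png',205,135,320,215,6)
crop('pics/side0.png','pics/sidec.png',180,155,300,300,4)
crop('pics/top0.png','pics/topp.png',120,165,215,250,6)
for n in("top","side"):
    D=np.load(f'pics/{n}0.npy'); C=cloud(n,D); np.save(f'pics/{n}C.npy',C)
    m=(abs(C[...,2])<500)
    print(n,np.percentile(C[...,2][m],[5,30,50,70]))
C=np.load('pics/topC.npy')
print(C[200,164],C[183,147],C[195:206:2,158:172:2,2].round())
E
```

```text
top [-6.74214042 -1.00088098  1.33451918  4.63077893]
side [-299.12487574   -0.69527607    1.24560122   32.99633588]
[4.91815989e+02 2.70468187e+02 4.60260877e-01] [533.50669934 310.63844443  70.4013705 ] [[79. 79. 63. 68. 79. -0.  2.]
 [78. 57. 43. 37. 83. 51.  1.]
 [67. 39. 21.  7. 78. 67. 18.]
 [82. 39. 13. -2. 73. 60. 33.]
 [-0. 83. 78. 76. 65. 50. 26.]
 [ 4. -1. 50. 45. 50. 34. 19.]]
```

View pics/topc.png

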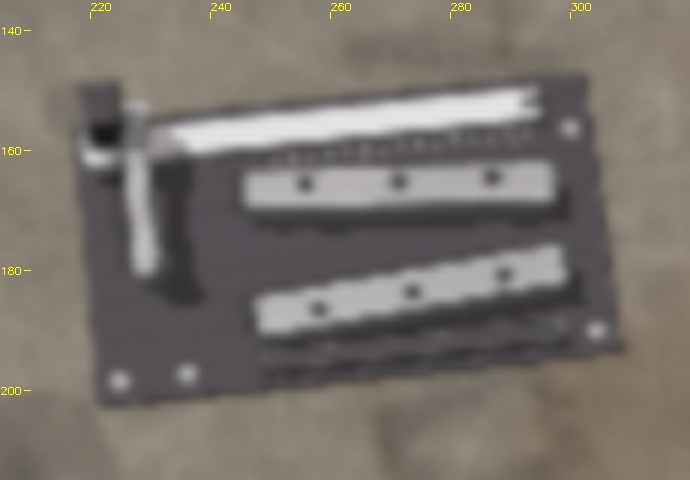

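View pics/sidec.png

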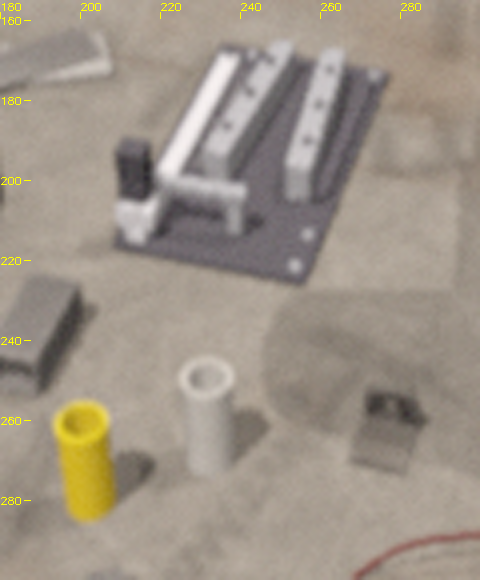

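View pics/topp.png

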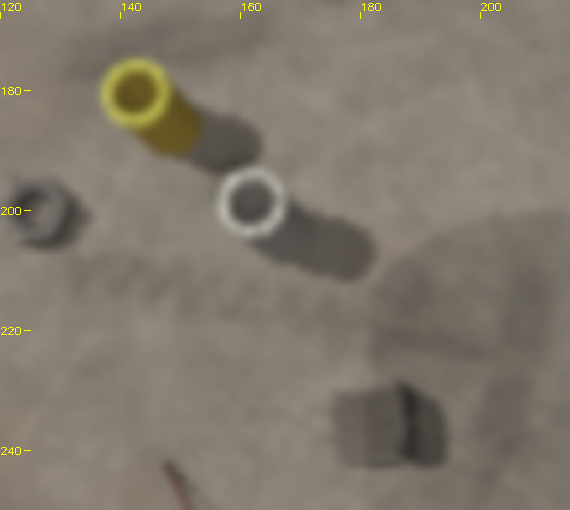

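Top crop: the pale ring's centre is at about (162,198.5), and the yellow ring is at (142,180). The gauge's wide end and the rider are on the left, the rail side is at the top. Next I fit the gauge pose.

```bash
cat > fit.py <<'E'
from h import *
from scipy.optimize import least_squares
f=lambda x0,y0,s,L:[(x0+(a+.5)/s-.5,y0+(b+.5)/s-.5) for a,b in L]
G=np.array([(-200,-67,8),(85,-67,8),(85,93,8),(-200,93,8)],float)
t=np.array(f(205,135,6,[(101,406),(624,352),(586,76),(79,128)]))
s=np.array(f(180,155,4,[(305,284),(388,73),(222,45),(115,247)]))
def W(q,P): 
    c,sn=np.cos(q[2]),np.sin(q[2]); return np.c_[q[0]+c*P[:,0]-sn*P[:,1],q[1]+sn*P[:,0]+c*P[:,1],P[:,2]]
a=atz('top',t,8);b=atz('side',s,8)
print(a.round(1),b.round(1))
for nm,w in(('top',a),('side',b)):
    r=least_squares(lambda q:(W(q,G)-w)[:,:2].ravel(),[300,100,-1.5]); print(nm,r.x,r.fun.round(1))
    if nm=='top': qt=r.x
    else: qs=r.x
q=(qt+qs)/2; print('avg',q)
pt=f(120,165,6,[(252,202)]); ps=f(180,155,4,[(207,377-0)])
A=atz('top',pt,80);B=atz('side',ps,80);print('pipe top',A,'side',B)
Bb=atz('side',f(180,155,4,[(210,458)]),0);print('side base centre',Bb)
for nm,qq in(('top',qt),('side',qs)):
    im=cv2.imread(f'pics/{nm}0.png');sc=6 if nm=='top' else 4
    x0,y0,x1,y1=(205,135,320,215) if nm=='top' else (180,155,300,300)
    im=cv2.resize(im[y0:y1,x0:x1],None,fx=sc,fy=sc,interpolation=cv2.INTER_CUBIC)
    def poly(P,c):
        uv=(proj(nm,W(q,np.array(P,float)))-[x0,y0]+.5)*sc-.5; cv2.polylines(im,[uv.round().astype(int)],True,c,1)
    poly(G,(0,255,0))
    for sg in(1,-1):
        y=lambda x:sg*(25-.075*(x+110)); poly([(-110,y(-110),43),(55,y(55),43),(55,y(55)+sg*20,43),(-110,y(-110)+sg*20,43)],(0,0,255))
    for z in(95,):
        rx=-160-22+0; poly([(rx-10,64,z),(rx+10,64,z),(rx+10,88,z),(rx-10,88,z)],(255,255,0))
        poly([(-172,-6,57),(-160,-6,57),(-160,6,57),(-172,6,57)],(255,0,255))
    cv2.imwrite(f'pics/ov_{nm}.png',im)
E
python3 fit.py
```

```text
[[ 476.7   81.8    8. ]
 [ 497.2 -201.8    8. ]
 [ 654.2 -189.6    8. ]
 [ 633.4   91.6    8. ]] [[ 471.4   87.2    8. ]
 [ 493.9 -195.6    8. ]
 [ 651.3 -184.2    8. ]
 [ 626.1   99.2    8. ]]
top [ 556.56528807 -112.78868454   -1.49856634] [-1.4  0.  -1.3 -0.6  1.2 -1.2  1.5  1.8]
side [ 552.41786901 -106.7091042    -1.48881714] [-2.1 -0.1 -1.3 -1.3  0.8  0.4  2.6  1. ]
avg [ 554.49157854 -109.74889437   -1.49369174]
pipe top [[480.92049926 261.61580549  80.        ]] side [[476.98001175 261.64719756  80.        ]]
side base centre [[477.22609886 262.95466722   0.        ]]
```

View pics/ov_top.png

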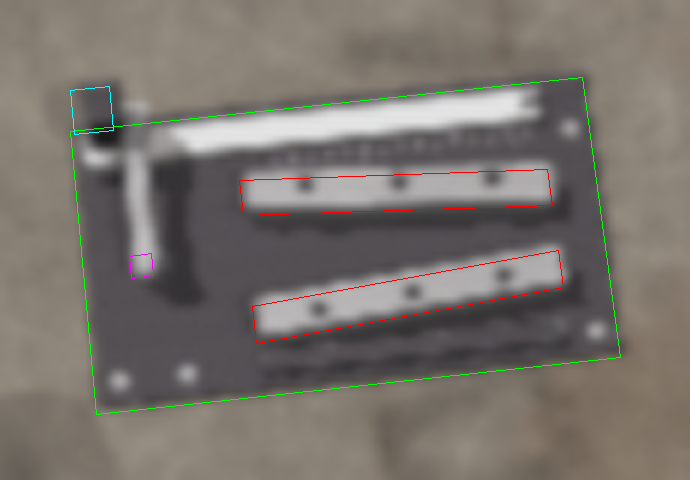

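View pics/ov_side.png

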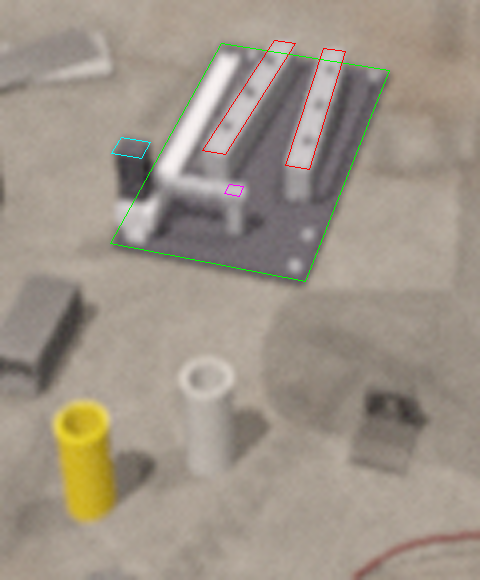

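```bash
cat > plan.py <<'E'
from h import *
import sys
def plan(x,y,z,note=''):
    o=bot.observe(); M=R.from_rotvec(o['tcp_rot']).as_matrix()
    d=M.T@(np.array([x,y,z])-o['tool_pos']); print(note,'tool shift',d.round(1))
def state():
    o=bot.observe(); M=R.from_rotvec(o['tcp_rot']).as_matrix()
    print('t',round(o['time'],2),'pos',o['tool_pos'].round(1),'F',o['ft_force'].round(2),'T',o['ft_torque'].round(2),'w',round(o['gripper_width']*94,1))
    print('x',M[:,0].round(3),'y',M[:,1].round(3),'z',M[:,2].round(3),'q',o['qpos'].round(2))
    print('yaw y-axis deg',np.degrees(np.arctan2(M[1,1],M[0,1])).round(2))
E
python3 - <<'E'
from plan import *
state()
print(np.degrees(-1.4937))
print('yellow',atz('top',[142,180],80),atz('side',[200.5,260],80),'sq',atz('top',[[170,150],[194,161]],40),'brk',atz('top',[[176,237],[192,237]],35))
E
```

```text
t 0.1 pos [ 229.6 -499.6  205. ] F [-0.44 -0.1   0.72] T [-0.03  0.01  0.07] w 94.2
x [0.909 0.418 0.   ] y [ 0.418 -0.909 -0.001] z [-0.     0.001 -1.   ] q [-1.21  0.3   1.52 -0.    1.32 -0.07]
yaw y-axis deg -65.32
-85.58270585869107
yellow [[541.32570088 324.34223504  80.        ]] [[536.18736245 323.57303292  80.        ]] sq [[649.32400426 244.70275382  40.        ]
 [609.14898052 166.07864666  40.        ]] brk [[364.7852664  224.31707292  35.        ]
 [363.29927746 173.85892309  35.        ]]
```

```bash
python3 -m crank '[0,0,0,6.75,94, 0,0,0,6.75,94, 0,0,0,6.75,94, 15,-37,0,0,94, 15,-37,0,0,94, 15,-37,0,0,94, 15,-37,0,0,94, 15,-37,0,0,94, 15,-37,0,0,94, 15,-37,0,0,94]' 20; python3 -m crank '[15,-37,0,0,94, 15,-37,0,0,94, 15,-37,0,0,94, 15,-37,0,0,94, 15,-37,0,0,94, 15,-37,0,0,94, 15,-37,0,0,94, 15,-37,0,0,94, 15,-37,0,0,94, 15,-37,0,0,94]'
python3 - <<'E'
from plan import *
state(); plan(479,262,205)
E
```

```text
time: 1.1
tool_pos: [314.4, -231.8, 205.3]
tcp_rot: [-3.139, -0.121, 0.0]
ft_force: [0.7, -0.2, -0.7]
gripper_width: 1.0
time: 2.1
tool_pos: [435.4, 148.9, 205.3]
tcp_rot: [3.139, 0.122, -0.0]
ft_force: [0.7, -0.1, 0.4]
gripper_width: 1.002
t 2.1 pos [435.4 148.9 205.3] F [ 0.69 -0.08  0.42] T [ 0.03 -0.05 -0.07] w 94.2
x [ 0.997  0.078 -0.   ] y [ 0.078 -0.997  0.   ] z [-0. -0. -1.] q [ 0.25  0.1   1.76 -0.    1.28  1.74]
yaw y-axis deg -85.55
 tool shift [  52.3 -109.4    0.3]
```

```bash
python3 -m crank '[13,-27,0,0,94, 13,-27,0,0,94, 13,-27,0,0,94, 12,-26,0,0,94, 0,0,15,0,94, 0,0,15,0,94, 0,0,15,0,94, 0,0,15,0,94, 0,0,0,0,94, 0,0,0,0,94]'
python3 - <<'E'
from plan import *
state(); plan(479,262,45)
for n in("side","top"):
    p,d=bot.snapshot(n); cv2.imwrite(f"pics/{n}1.png",cv2.cvtColor(p,cv2.COLOR_RGB2BGR))
crop('pics/top1.png','pics/top1c.png',110,140,220,230,6)
crop('pics/side1.png','pics/side1c.png',160,170,290,300,5)
E
```

```text
time: 3.1
tool_pos: [477.9, 257.7, 145.7]
tcp_rot: [3.139, 0.121, -0.0]
ft_force: [0.2, 0.2, -0.1]
gripper_width: 0.999
t 3.1 pos [477.9 257.7 145.7] F [ 0.16  0.23 -0.1 ] T [ 0.09 -0.05 -0.04] w 93.9
x [ 0.997  0.077 -0.   ] y [ 0.077 -0.997  0.   ] z [-0. -0. -1.] q [ 0.43  0.34  1.61 -0.    1.19  1.92]
yaw y-axis deg -85.57
 tool shift [  1.5  -4.2 100.7]
```

View pics/top1c.png

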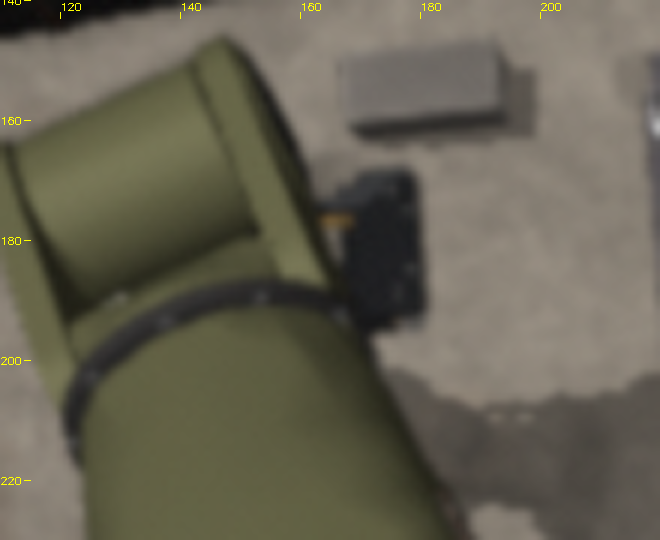

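View pics/side1c.png

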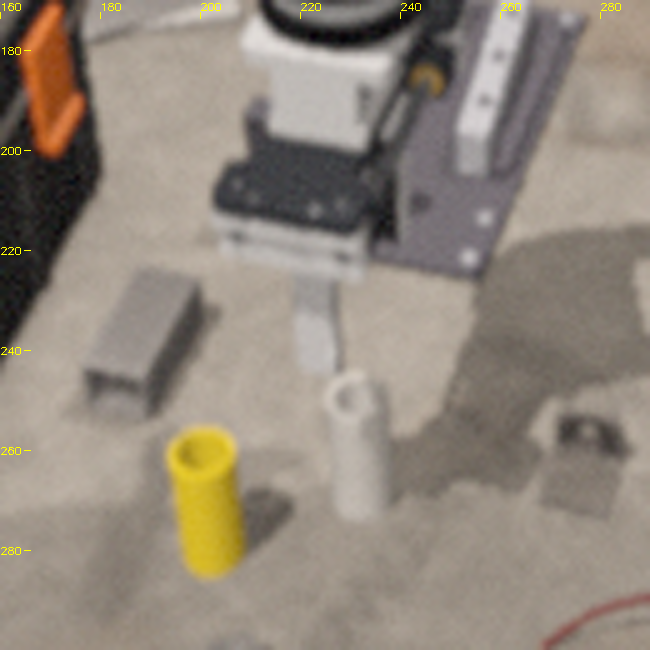

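```bash
python3 - <<'E'
from h import *
o=bot.observe();M=R.from_rotvec(o['tcp_rot']).as_matrix();p=o['tool_pos']
for L in [(-8,-47,0),(8,-47,0),(-8,-59.5,0),(8,-59.5,0)]:
    print(L,proj('side',p+M@np.array(L,float)), proj('side',p+M@np.array(L,float)+[0,5,0]),proj('side',p+M@np.array(L,float)+[5,0,0]))
E
```

```text
(-8, -47, 0) [[227.62573322 243.50149791]] [[226.81354797 244.923979  ]] [[225.73690607 242.98705262]]
(8, -47, 0) [[221.41135021 242.20840417]] [[220.57747671 243.6212424 ]] [[219.53674104 241.69772813]]
(-8, -59.5, 0) [[225.95786284 247.16828001]] [[225.13070829 248.61994026]] [[224.05220689 246.64372558]]
(8, -59.5, 0) [[219.68629836 245.85019205]] [[218.83703018 247.29192363]] [[217.79511104 245.32953803]]
```

```bash
python3 -m crank '[0.5,-4,10,0,94, 0,0,15,0,94, 0,0,15,0,94, 0,0,15,0,94, 0,0,15,0,94, 0,0,15,0,94, 0,0,10,0,94, 0,0,5,0,94, 0,0,0,0,94, 0,0,0,0,94]' 
python3 - <<'E'
from plan import *
state()
p,d=bot.snapshot("side"); cv2.imwrite("pics/side2.png",cv2.cvtColor(p,cv2.COLOR_RGB2BGR))
crop('pics/side2.png','pics/side2c.png',170,190,280,300,6)
E
```

```text
time: 4.2
tool_pos: [478.3, 261.9, 46.0]
tcp_rot: [-3.139, -0.122, -0.001]
ft_force: [0.0, 0.6, -0.3]
gripper_width: 1.002
t 4.2 pos [478.3 261.9  46. ] F [ 0.    0.61 -0.3 ] T [-0.01  0.06 -0.02] w 94.2
x [0.997 0.077 0.001] y [ 0.077 -0.997 -0.   ] z [ 0.001  0.    -1.   ] q [ 0.43  0.47  1.68 -0.    0.98  1.93]
yaw y-axis deg -85.57
```

View pics/side2c.png

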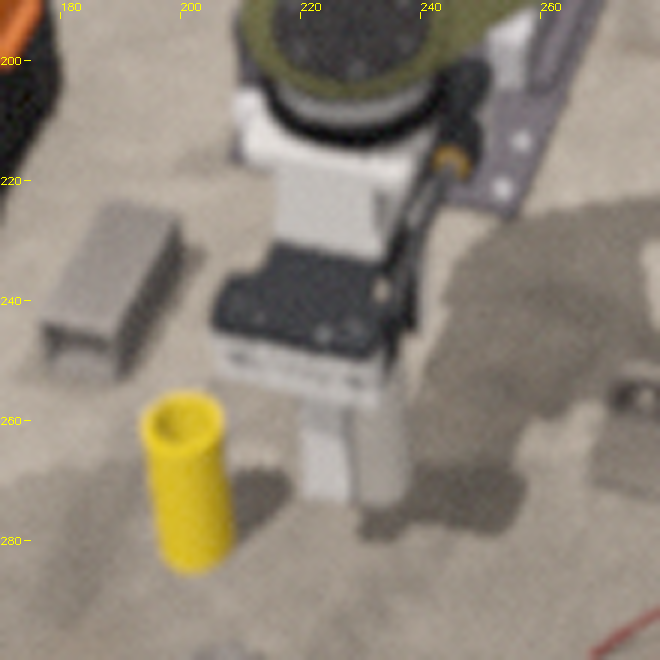

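The near finger, at (220–228, 272), is in front of the pipe, at (229–238, 272). That 9 px offset matches a pipe centred between the pads, so I close.

```bash
python3 -m crank '[0,0,0,0,30, 0,0,0,0,30, 0,0,0,0,30, 0,0,0,0,30, 0,0,0,0,30, 0,0,0,0,30, 0,0,0,0,30, 0,0,0,0,30, 0,0,0,0,30, 0,0,0,0,30]' 20
python3 - <<'E'
from plan import *
state()
p,d=bot.snapshot("side"); cv2.imwrite("pics/side3.png",cv2.cvtColor(p,cv2.COLOR_RGB2BGR))
crop('pics/side3.png','pics/side3c.png',170,190,280,300,6)
E
```

```text
time: 5.25
tool_pos: [478.1, 261.7, 45.4]
tcp_rot: [-3.139, -0.121, 0.0]
ft_force: [-0.2, 0.5, -0.9]
gripper_width: 0.351
t 5.25 pos [478.1 261.7  45.4] F [-0.24  0.54 -0.89] T [-0.    0.02 -0.02] w 33.0
x [0.997 0.077 0.   ] y [ 0.077 -0.997 -0.   ] z [-0.  0. -1.] q [0.43 0.48 1.68 0.   0.98 1.93]
yaw y-axis deg -85.57
```

View pics/side3c.png

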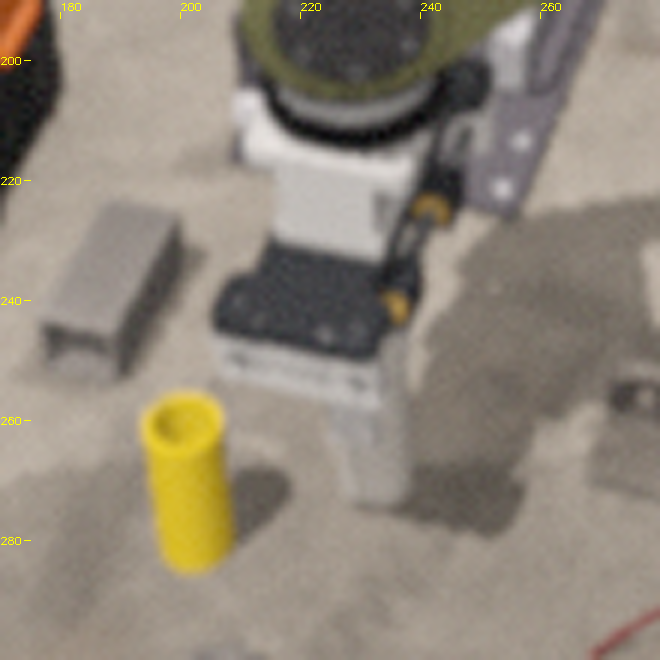

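Opening 33.0 mm, so the pipe is held. Next I lift it and carry it over the slot.

```bash
python3 -m crank '[0,0,-10,0,30, 0,0,-20,0,30, 0,0,-30,0,30, 0,0,-30,0,30, 0,0,-25,0,30, 3,15,0,0,30, 4,25,0,0,30, 5,30,0,0,30, 5,30,0,0,30, 5,30,0,0,30]' 25
python3 -m crank '[5,30,0,0,30, 5,30,0,0,30, 5,30,0,0,30, 5,30,0,0,30, 3,26,0,0,30, 2,15,0,0,30, 0,0,0,0,30, 0,0,0,0,30, 0,0,0,0,30, 0,0,0,0,30]' 
python3 - <<'E'
from plan import *
state(); plan(547.1,-25.3,105)
for n in("side","top"):
    p,d=bot.snapshot(n); cv2.imwrite(f"pics/{n}4.png",cv2.cvtColor(p,cv2.COLOR_RGB2BGR))
crop('pics/top4.png','pics/top4c.png',205,125,325,215,6)
crop('pics/side4.png','pics/side4c.png',180,110,300,240,5)
E
```

```text
time: 6.3
tool_pos: [509.7, 131.8, 159.5]
tcp_rot: [3.139, 0.121, -0.002]
ft_force: [-0.1, 0.5, -1.6]
gripper_width: 0.353
time: 7.3
tool_pos: [547.3, -23.9, 160.4]
tcp_rot: [-3.139, -0.123, 0.0]
ft_force: [-0.2, 0.8, -2.6]
gripper_width: 0.353
t 7.3 pos [547.3 -23.9 160.4] F [-0.22  0.79 -2.56] T [ 0.02 -0.01 -0.04] w 33.1
x [ 0.997  0.078 -0.   ] y [ 0.078 -0.997 -0.   ] z [-0.  0. -1.] q [-0.11  0.34  1.58  0.    1.22  1.38]
yaw y-axis deg -85.5
 tool shift [-0.3  1.3 55.4]
```

View pics/top4c.png

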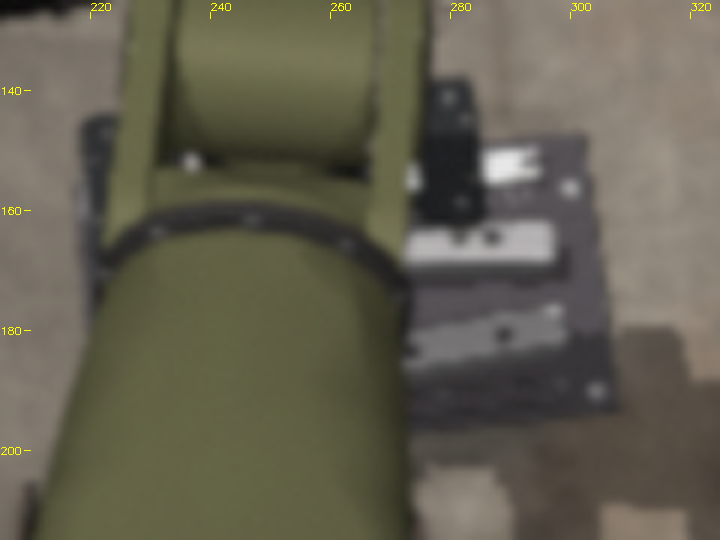

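View pics/side4c.png

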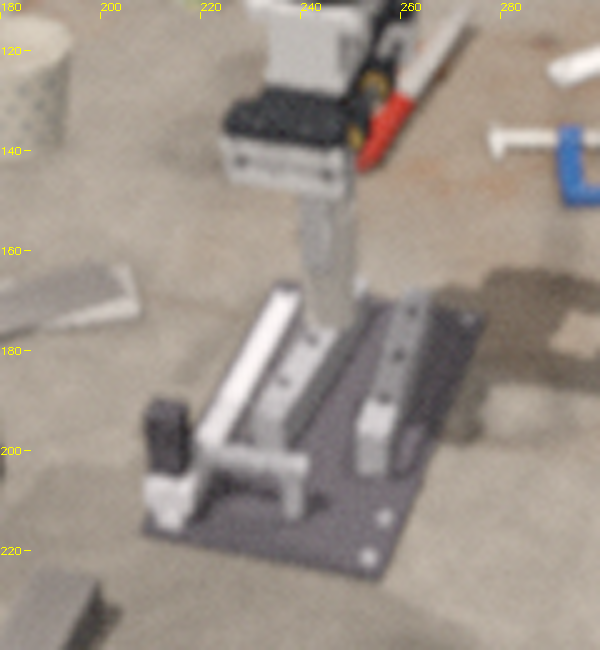

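```bash
cat > ov.py <<'E'
from h import *
def W(q,P): 
    P=np.array(P,float); c,sn=np.cos(q[2]),np.sin(q[2]); return np.c_[q[0]+c*P[:,0]-sn*P[:,1],q[1]+sn*P[:,0]+c*P[:,1],P[:,2]]
def overlay(src,dst,nm,box,sc,q,pipe,ds,rid=0,base=45.4,off=(0,0)):
    x0,y0,x1,y1=box; im=cv2.imread(src)[y0:y1,x0:x1]; im=cv2.resize(im,None,fx=sc,fy=sc,interpolation=cv2.INTER_CUBIC)
    ds=np.array(ds,float)
    def pw(P,c):
        uv=(proj(nm,np.array(P)+ds)-[x0,y0]+.5)*sc-.5; cv2.polylines(im,[uv.round().astype(int)],True,c,1)
    poly=lambda P,c:pw(W(q,P),c)
    poly([(-200,-67,8),(85,-67,8),(85,93,8),(-200,93,8)],(0,255,0))
    for sg in(1,-1):
        y=lambda x:sg*(25-.075*(x+110))
        for z in (43,8): poly([(-110,y(-110),z),(55,y(55),z),(55,y(55)+sg*20,z),(-110,y(-110)+sg*20,z)],(0,0,255))
    r=-160+rid; poly([(r-12,-6,57),(r,-6,57),(r,6,57),(r-12,6,57)],(255,0,255)); poly([(r,-6,12),(r,6,12),(r,6,57),(r,-6,57)],(255,0,255))
    poly([(r-32,64,95),(r-12,64,95),(r-12,88,95),(r-32,88,95)],(255,255,0))
    if pipe is not None:
        a=np.linspace(0,2*np.pi,40)
        for z in (0,80): pw(np.c_[pipe[0]+16.8*np.cos(a),pipe[1]+16.8*np.sin(a),np.full(40,pipe[2]+z)],(0,165,255))
    cv2.imwrite(dst,im)
E
python3 - <<'E'
from ov import *
q=(552.4,-106.7,-1.4888)
overlay('pics/side4.png','pics/ov4.png','side',(180,110,300,240),5,q,(547.3,-23.9,115),(0,0,0),rid=5)
E
```

```text
(no output)
```

View pics/ov4.png

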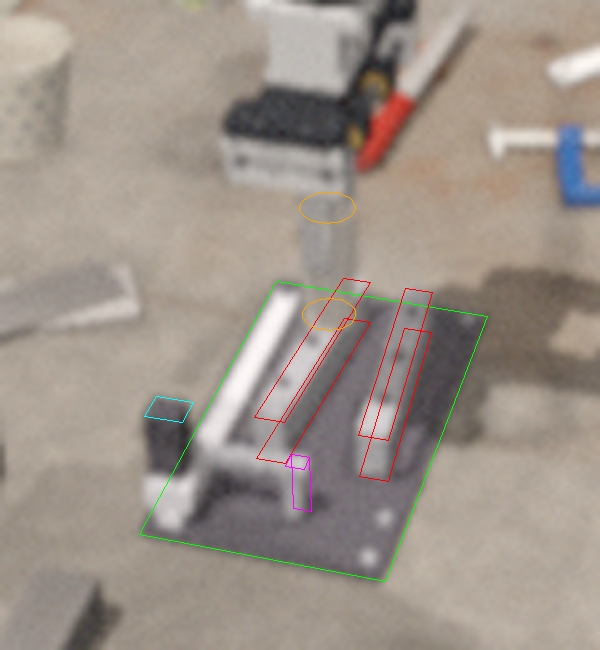

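```bash
python3 - <<'E'
from ov import *
f=lambda x0,y0,s,L:np.array([(x0+(a+.5)/s-.5,y0+(b+.5)/s-.5) for a,b in L])
P=atz('top',f(205,135,6,[(247,207),(553,206),(255,296),(562,246)]),43)
print(P.round(1)); a=(P[0]+P[2])/2;b=(P[1]+P[3])/2
print(a,b,np.degrees(np.arctan2(*(b-a)[[1,0]])),np.linalg.norm(P[0]-P[2]),np.linalg.norm(P[1]-P[3]))
D=b-a
for qy in (-112.8,):
  print('centre x at slot 0', a[0]+D[0]*110/165, a[1]+D[1]*110/165)
q=(551,-107,-1.4937)
overlay('pics/side0.png','pics/ov5.png','side',(195,155,285,240),8,q,None,(0,0,0),rid=0)
E
```

```text
[[ 575.5   -0.6   43. ]
 [ 570.7 -164.2   43. ]
 [ 526.5   -3.6   43. ]
 [ 548.5 -167.9   43. ]]
[551.00349857  -2.12384788  43.        ] [ 559.61017268 -166.02923689   43.        ] -86.99415851360254 49.12030526508828 22.5185054038647
centre x at slot 0 556.7412813124367 -111.39410721868757
```

View pics/ov5.png

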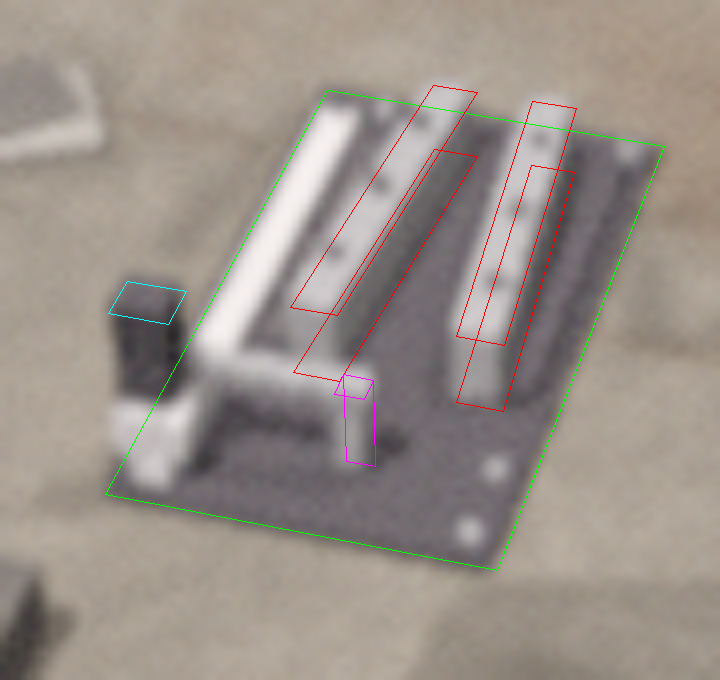

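The side-view overlay agrees to about 1 mm. The -y jaw sits slightly inward, so I expect an early stop. Lowering now at slot x≈-85.

```bash
python3 -m crank '[-1,0.5,10,0,30, 0,0,15,0,30, 0,0,15,0,30, 0,0,15,0,30, 0,0,10,0,30, 0,0,5,0,30, 0,0,2,0,30, 0,0,2,0,30, 0,0,0,0,30, 0,0,0,0,30]'
python3 - <<'E'
from plan import *
from ov import overlay
state()
p,d=bot.snapshot("side"); cv2.imwrite("pics/side6.png",cv2.cvtColor(p,cv2.COLOR_RGB2BGR))
t=bot.observe()['tool_pos']
overlay('pics/side6.png','pics/ov6.png','side',(200,130,290,230),6,(551.5,-107,-1.4937),(t[0],t[1],t[2]-45.4),(0,0,0))
crop('pics/side6.png','pics/side6c.png',200,130,290,230,6)
E
```

```text
time: 8.4
tool_pos: [546.7, -25.4, 86.9]
tcp_rot: [3.139, 0.122, 0.001]
ft_force: [0.1, -0.1, -2.1]
gripper_width: 0.353
t 8.4 pos [546.7 -25.4  86.9] F [ 0.12 -0.07 -2.11] T [ 0.01  0.01 -0.02] w 33.2
x [0.997 0.077 0.001] y [ 0.077 -0.997  0.   ] z [ 0.001 -0.    -1.   ] q [-0.11  0.42  1.65  0.    1.07  1.38]
yaw y-axis deg -85.57
```

View pics/side6c.png

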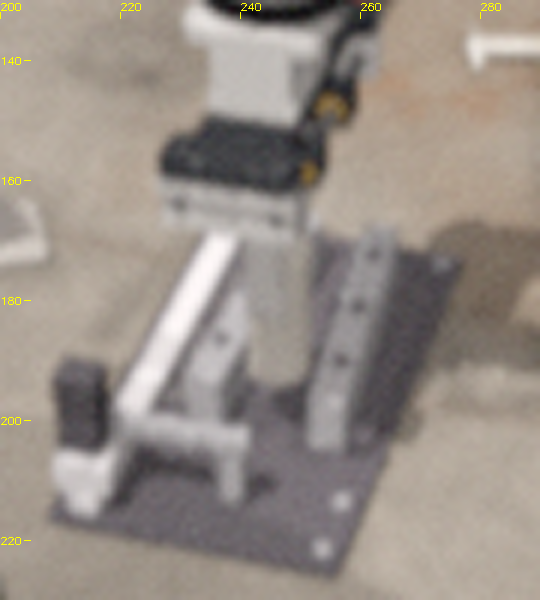

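View pics/ov6.png

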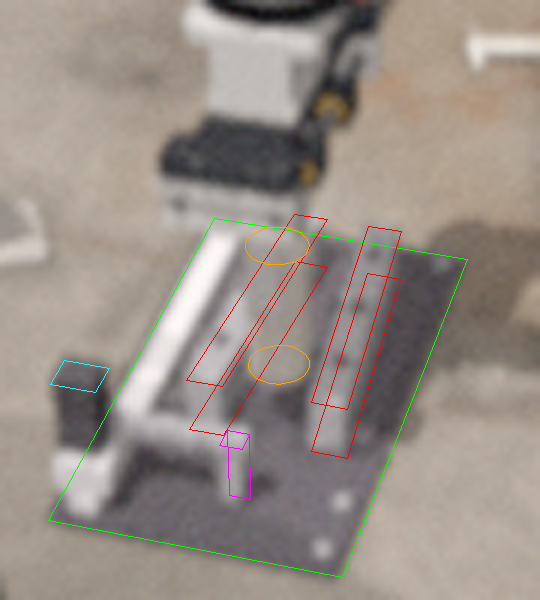

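```bash
python3 -m crank '[0,0,8,0,30, 0,0,8,0,30, 0,0,6,0,30, 0,0,4,0,30, 0,0,3,0,30, 0,0,2,0,30, 0,0,1,0,30, 0,0,0,0,30, 0,0,0,0,30, 0,0,0,0,30]'
python3 -c "
from plan import *
state()"
```

```text
time: 9.45
tool_pos: [546.5, -25.3, 54.6]
tcp_rot: [3.139, 0.122, 0.0]
ft_force: [-1.0, -0.2, -2.5]
gripper_width: 0.353
t 9.45 pos [546.5 -25.3  54.6] F [-1.02 -0.23 -2.47] T [-0.06  0.05  0.01] w 33.1
x [0.997 0.077 0.   ] y [ 0.077 -0.997  0.   ] z [ 0. -0. -1.] q [-0.11  0.47  1.67  0.    1.    1.38]
yaw y-axis deg -85.57
```

```bash
python3 -m crank '[0,0,0.3,0,30, 0,0,0.3,0,30, 0,0,0.3,0,30, 0,0,0.2,0,30, 0,0,0,0,30, 0,0,0,0,30, 0,0,0,0,30, 0,0,0,0,30, 0,0,0,0,30, 0,0,0,0,30]'
python3 -c "
from plan import *
state()"
```

```text
time: 10.45
tool_pos: [546.5, -25.3, 53.4]
tcp_rot: [-3.139, -0.121, -0.0]
ft_force: [-0.7, -0.4, 0.3]
gripper_width: 0.35
t 10.45 pos [546.5 -25.3  53.4] F [-0.68 -0.41  0.29] T [0.04 0.07 0.01] w 32.9
x [0.997 0.077 0.   ] y [ 0.077 -0.997 -0.   ] z [ 0.  0. -1.] q [-0.11  0.47  1.67  0.    1.    1.38]
yaw y-axis deg -85.57
```

Pipe is on the plate with about 3 N. Now I slide it along the slot.

```bash
python3 -m crank '[0,2,0,0,30, 0,4,0,0,30, 0,4,0,0,30, 0,4,0,0,30, 0,4,0,0,30, 0,4,0,0,30, 0,4,0,0,30, 0,4,0,0,30, 0,2,0,0,30, 0,0,0,0,30]' 15
python3 -c "
from plan import *
state()"
python3 -m crank '[0,1,0,0,30, 0,1,0,0,30, 0,1,0,0,30, 0,1,0,0,30, 0,1,0,0,30, 0,0,0,0,30, 0,0,0,0,30, 0,0,0,0,30, 0,0,0,0,30, 0,0,0,0,30]'
python3 -c "
from plan import *
state()"
```

```text
time: 11.45
tool_pos: [549.0, -57.7, 53.4]
tcp_rot: [3.139, 0.121, 0.0]
ft_force: [-0.6, -2.1, 2.5]
gripper_width: 0.355
t 11.45 pos [549.  -57.7  53.4] F [-0.62 -2.12  2.49] T [-0.28  0.04 -0.01] w 33.4
x [0.997 0.077 0.   ] y [ 0.077 -0.997  0.   ] z [ 0. -0. -1.] q [-0.17  0.48  1.66 -0.    1.01  1.32]
yaw y-axis deg -85.58
time: 12.45
tool_pos: [549.4, -62.3, 53.4]
tcp_rot: [3.139, 0.122, 0.0]
ft_force: [0.1, 0.2, 3.1]
gripper_width: 0.353
t 12.45 pos [549.4 -62.3  53.4] F [0.13 0.24 3.14] T [0.28 0.04 0.02] w 33.2
x [0.997 0.077 0.   ] y [ 0.077 -0.997  0.   ] z [ 0. -0. -1.] q [-0.18  0.48  1.66 -0.    1.01  1.31]
yaw y-axis deg -85.57
```

```bash
python3 -m crank '[0,0,-0.3,0,30, 0,0.5,0,0,30, 0,0.5,0,0,30, 0,0.5,0,0,30, 0,0.5,0,0,30, 0,0.5,0,0,30, 0,0.5,0,0,30, 0,0.5,0,0,30, 0,0.5,0,0,30, 0,0,0,0,30]'
python3 -c "
from plan import *
state()"
python3 -m crank '[0,0.5,0,0,30, 0,0.5,0,0,30, 0,0.5,0,0,30, 0,0.5,0,0,30, 0,0.5,0,0,30, 0,0.5,0,0,30, 0,0,0,0,30, 0,0,0,0,30, 0,0,0,0,30, 0,0,0,0,30]'
python3 -c "
from plan import *
state()"
```

```text
time: 13.45
tool_pos: [549.6, -66.3, 53.6]
tcp_rot: [3.139, 0.121, -0.0]
ft_force: [0.1, 0.5, -1.6]
gripper_width: 0.357
t 13.45 pos [549.6 -66.3  53.6] F [ 0.06  0.49 -1.62] T [0.   0.01 0.  ] w 33.6
x [ 0.997  0.077 -0.   ] y [ 0.077 -0.997  0.   ] z [-0. -0. -1.] q [-0.19  0.48  1.65 -0.    1.01  1.31]
yaw y-axis deg -85.57
time: 14.45
tool_pos: [549.8, -69.2, 53.6]
tcp_rot: [-3.139, -0.122, 0.0]
ft_force: [0.3, 0.0, -2.5]
gripper_width: 0.351
t 14.45 pos [549.8 -69.2  53.6] F [ 0.25  0.01 -2.52] T [ 0.04  0.04 -0.01] w 33.0
x [ 0.997  0.077 -0.   ] y [ 0.077 -0.997 -0.   ] z [-0.  0. -1.] q [-0.19  0.48  1.65  0.    1.01  1.3 ]
yaw y-axis deg -85.57
```

```bash
python3 -m crank '[0,0.3,0.1,0,30, 0,0.3,0,0,30, 0,0.4,0,0,30, 0,0.4,0,0,30, 0,0.4,0,0,30, 0,0.4,0,0,30, 0,0.4,0,0,30, 0,0.4,0,0,30, 0,0,0,0,30, 0,0,0,0,30]'
python3 -m crank '[0,0.3,0,0,30, 0,0.3,0,0,30, 0,0.4,0,0,30, 0,0.4,0,0,30, 0,0.4,0,0,30, 0,0.4,0,0,30, 0,0.4,0,0,30, 0,0.4,0,0,30, 0,0,0,0,30, 0,0,0,0,30]'
python3 -c "
from plan import *
state()"
```

```text
time: 15.45
tool_pos: [550.1, -72.2, 53.5]
tcp_rot: [-3.139, -0.121, 0.0]
ft_force: [0.2, -0.0, -2.9]
gripper_width: 0.355
time: 16.45
tool_pos: [550.3, -75.2, 53.6]
tcp_rot: [3.139, 0.122, -0.0]
ft_force: [-0.2, -0.2, -2.2]
gripper_width: 0.355
t 16.45 pos [550.3 -75.2  53.6] F [-0.23 -0.24 -2.23] T [ 0.01 -0.04 -0.03] w 33.4
x [ 0.997  0.077 -0.   ] y [ 0.077 -0.997  0.   ] z [-0. -0. -1.] q [-0.2   0.48  1.65 -0.    1.01  1.29]
yaw y-axis deg -85.56
```

```bash
python3 -m crank '[0,0.3,0,0,30, 0,0.3,0,0,30, 0,0.4,0,0,30, 0,0.4,0,0,30, 0,0.4,0,0,30, 0,0.4,0,0,30, 0,0.4,0,0,30, 0,0.4,0,0,30, 0,0,0,0,30, 0,0,0,0,30]'

```

```text
time: 17.45
tool_pos: [550.5, -78.2, 53.5]
tcp_rot: [-3.139, -0.121, 0.0]
ft_force: [0.3, 0.5, -1.9]
gripper_width: 0.356
```

```bash
python3 -m crank '[0,0.2,0,0,30, 0,0.3,0,0,30, 0,0.3,0,0,30, 0,0.3,0,0,30, 0,0.3,0,0,30, 0,0.3,0,0,30, 0,0.3,0,0,30, 0,0,0,0,30, 0,0,0,0,30, 0,0,0,0,30]'
python3 -c "
from plan import *
state()"
```

```text
time: 18.45
tool_pos: [550.7, -80.2, 53.5]
tcp_rot: [3.139, 0.122, 0.0]
ft_force: [1.5, -1.0, -2.1]
gripper_width: 0.355
t 18.45 pos [550.7 -80.2  53.5] F [ 1.51 -0.98 -2.08] T [ 0.05 -0.02  0.05] w 33.3
x [0.997 0.077 0.   ] y [ 0.077 -0.997  0.   ] z [ 0. -0. -1.] q [-0.21  0.49  1.65 -0.    1.01  1.28]
yaw y-axis deg -85.57
```

```bash
python3 -m crank '[0,0.2,0,0,30, 0,0.2,0,0,30, 0,0.2,0,0,30, 0,0.2,0,0,30, 0,0.2,0,0,30, 0,0.2,0,0,30, 0,0.2,0,0,30, 0,0.2,0,0,30, 0,0,0,0,30, 0,0,0,0,30]'
python3 -c "
from plan import *
state()"
```

```text
time: 19.45
tool_pos: [550.8, -81.8, 53.6]
tcp_rot: [3.139, 0.121, 0.0]
ft_force: [0.9, 0.5, -1.8]
gripper_width: 0.352
t 19.45 pos [550.8 -81.8  53.6] F [ 0.95  0.46 -1.84] T [ 0.12 -0.24 -0.01] w 33.1
x [0.997 0.077 0.   ] y [ 0.077 -0.997  0.   ] z [ 0. -0. -1.] q [-0.21  0.49  1.64 -0.    1.01  1.28]
yaw y-axis deg -85.57
```

```bash
python3 -m crank '[0.3,0,0,0,30, 0.2,0,0,0,30, 0,0.2,0,0,30, 0,0.2,0,0,30, 0,0.2,0,0,30, 0,0.2,0,0,30, 0,0.2,0,0,30, 0,0,0,0,30, 0,0,0,0,30, 0,0,0,0,30]'
python3 -c "
from plan import *
state()"
```

```text
time: 20.45
tool_pos: [551.4, -82.7, 53.5]
tcp_rot: [-3.139, -0.121, -0.0]
ft_force: [0.0, -0.9, -1.4]
gripper_width: 0.354
t 20.45 pos [551.4 -82.7  53.5] F [ 0.01 -0.88 -1.43] T [ 0.04 -0.02  0.01] w 33.3
x [0.997 0.077 0.   ] y [ 0.077 -0.997 -0.   ] z [ 0.  0. -1.] q [-0.21  0.49  1.64  0.    1.01  1.28]
yaw y-axis deg -85.57
```

```bash
python3 -m crank '[0,0.2,0,0,30, 0,0.2,0,0,30, 0,0.2,0,0,30, 0,0.2,0,0,30, 0,0.2,0,0,30, 0,0,0,0,30, 0,0,0,0,30, 0,0,0,0,30, 0,0,0,0,30, 0,0,0,0,30]'
python3 -c "
from plan import *
state()"
```

```text
time: 21.45
tool_pos: [551.5, -83.7, 53.6]
tcp_rot: [3.139, 0.121, 0.0]
ft_force: [-0.5, -0.1, -1.9]
gripper_width: 0.354
t 21.45 pos [551.5 -83.7  53.6] F [-0.51 -0.06 -1.86] T [-0.04  0.02 -0.01] w 33.2
x [0.997 0.077 0.   ] y [ 0.077 -0.997  0.   ] z [ 0. -0. -1.] q [-0.22  0.49  1.64 -0.    1.01  1.28]
yaw y-axis deg -85.57
```

```bash
python3 -m crank '[0,0.3,0,0,30, 0,0.3,0,0,30, 0,0.3,0,0,30, 0,0.3,0,0,30, 0,0.3,0,0,30, 0,0.3,0,0,30, 0,0.2,0,0,30, 0,0,0,0,30, 0,0,0,0,30, 0,0,0,0,30]'
python3 -c "
from plan import *
state()"
```

```text
time: 22.45
tool_pos: [551.6, -85.7, 53.5]
tcp_rot: [-3.139, -0.122, 0.0]
ft_force: [-0.4, -0.6, -2.4]
gripper_width: 0.354
t 22.45 pos [551.6 -85.7  53.5] F [-0.43 -0.62 -2.4 ] T [ 0.02  0.04 -0.03] w 33.3
x [ 0.997  0.077 -0.   ] y [ 0.077 -0.997 -0.   ] z [-0.  0. -1.] q [-0.22  0.49  1.64 -0.    1.01  1.27]
yaw y-axis deg -85.57
```

```bash
python3 -m crank '[0,0.2,0,0,30, 0,0.2,0,0,30, 0,0.2,0,0,30, 0,0.2,0,0,30, 0,0.2,0,0,30, 0,0.2,0,0,30, 0,0.2,0,0,30, 0,0,0,0,30, 0,0,0,0,30, 0,0,0,0,30]'
python3 -c "
from plan import *
state()"
```

```text
time: 23.45
tool_pos: [551.8, -87.1, 53.6]
tcp_rot: [3.139, 0.122, 0.0]
ft_force: [0.9, -0.4, -2.5]
gripper_width: 0.359
t 23.45 pos [551.8 -87.1  53.6] F [ 0.9  -0.4  -2.46] T [ 0.01 -0.08  0.01] w 33.7
x [0.997 0.077 0.   ] y [ 0.077 -0.997  0.   ] z [ 0. -0. -1.] q [-0.22  0.49  1.64 -0.    1.01  1.27]
yaw y-axis deg -85.56
```

```bash
python3 -m crank '[0,0.2,0,0,30, 0,0.2,0,0,30, 0,0.2,0,0,30, 0,0.2,0,0,30, 0,0.2,0,0,30, 0,0.2,0,0,30, 0,0.2,0,0,30, 0,0,0,0,30, 0,0,0,0,30, 0,0,0,0,30]'
python3 -c "
from plan import *
state()"
```

```text
time: 24.45
tool_pos: [551.9, -88.5, 53.6]
tcp_rot: [3.139, 0.122, 0.0]
ft_force: [1.8, 0.0, -3.1]
gripper_width: 0.355
t 24.45 pos [551.9 -88.5  53.6] F [ 1.84  0.01 -3.07] T [ 0.07 -0.24  0.06] w 33.3
x [0.997 0.077 0.   ] y [ 0.077 -0.997  0.   ] z [ 0. -0. -1.] q [-0.22  0.49  1.64 -0.    1.01  1.27]
yaw y-axis deg -85.57
```

```bash
python3 -m crank '[0.2,0.2,0,0,30, 0,0.2,0,0,30, 0,0.2,0,0,30, 0,0.2,0,0,30, 0,0.2,0,0,30, 0,0.2,0,0,30, 0,0.2,0,0,30, 0,0,0,0,30, 0,0,0,0,30, 0,0,0,0,30]'
python3 -c "
from plan import *
state()"
```

```text
time: 25.45
tool_pos: [552.2, -89.9, 53.6]
tcp_rot: [3.139, 0.121, 0.0]
ft_force: [0.5, -0.2, -2.4]
gripper_width: 0.356
t 25.45 pos [552.2 -89.9  53.6] F [ 0.52 -0.16 -2.43] T [-0.   -0.11 -0.02] w 33.5
x [0.997 0.077 0.   ] y [ 0.077 -0.997  0.   ] z [ 0. -0. -1.] q [-0.23  0.49  1.64 -0.    1.01  1.27]
yaw y-axis deg -85.57
```

```bash
python3 -m crank '[0.3,0.2,0,0,30, 0,0.2,0,0,30, 0,0.2,0,0,30, 0,0.2,0,0,30, 0,0.2,0,0,30, 0,0.2,0,0,30, 0,0.2,0,0,30, 0,0,0,0,30, 0,0,0,0,30, 0,0,0,0,30]'
python3 -c "
from plan import *
state()"
```

```text
time: 26.45
tool_pos: [552.6, -91.3, 53.5]
tcp_rot: [-3.139, -0.121, 0.0]
ft_force: [-0.5, 0.4, -2.0]
gripper_width: 0.358
t 26.45 pos [552.6 -91.3  53.5] F [-0.48  0.41 -2.  ] T [0.05 0.01 0.02] w 33.6
x [ 0.997  0.077 -0.   ] y [ 0.077 -0.997 -0.   ] z [-0.  0. -1.] q [-0.23  0.49  1.63  0.    1.01  1.26]
yaw y-axis deg -85.57
```

```bash
python3 -m crank '[0.1,0.2,0,0,30, 0,0.2,0,0,30, 0,0.2,0,0,30, 0,0.2,0,0,30, 0,0.2,0,0,30, 0,0.2,0,0,30, 0,0.2,0,0,30, 0,0,0,0,30, 0,0,0,0,30, 0,0,0,0,30]'
python3 -c "
from plan import *
state()"
```

```text
time: 27.45
tool_pos: [552.8, -92.7, 53.5]
tcp_rot: [-3.139, -0.121, -0.0]
ft_force: [0.6, 0.1, -1.9]
gripper_width: 0.353
t 27.45 pos [552.8 -92.7  53.5] F [ 0.63  0.06 -1.87] T [ 0.07 -0.02  0.02] w 33.2
x [0.997 0.077 0.   ] y [ 0.077 -0.997 -0.   ] z [ 0.  0. -1.] q [-0.23  0.49  1.63  0.    1.02  1.26]
yaw y-axis deg -85.57
```

```bash
python3 -m crank '[0.1,0.2,0,0,30, 0,0.2,0,0,30, 0,0.2,0,0,30, 0,0.2,0,0,30, 0,0.2,0,0,30, 0,0.2,0,0,30, 0,0.2,0,0,30, 0,0,0,0,30, 0,0,0,0,30, 0,0,0,0,30]'
python3 -c "
from plan import *
state()"
```

```text
time: 28.45
tool_pos: [553.0, -94.0, 53.5]
tcp_rot: [-3.139, -0.121, 0.0]
ft_force: [-0.1, 0.2, -3.3]
gripper_width: 0.355
t 28.45 pos [553.  -94.   53.5] F [-0.06  0.22 -3.34] T [ 0.01 -0.01  0.01] w 33.4
x [ 0.997  0.077 -0.   ] y [ 0.077 -0.997 -0.   ] z [-0.  0. -1.] q [-0.23  0.49  1.63  0.    1.02  1.26]
yaw y-axis deg -85.57
```

```bash
python3 -m crank '[0.1,0.2,0,0,30, 0,0.2,0,0,30, 0,0.2,0,0,30, 0,0.2,0,0,30, 0,0.2,0,0,30, 0,0.2,0,0,30, 0,0.2,0,0,30, 0,0,0,0,30, 0,0,0,0,30, 0,0,0,0,30]'
python3 -c "
from plan import *
state()"
```

```text
time: 29.45
tool_pos: [553.2, -95.4, 53.6]
tcp_rot: [-3.139, -0.122, 0.0]
ft_force: [-0.2, -0.4, -1.9]
gripper_width: 0.358
t 29.45 pos [553.2 -95.4  53.6] F [-0.18 -0.38 -1.86] T [ 0.05  0.01 -0.04] w 33.7
x [ 0.997  0.077 -0.   ] y [ 0.077 -0.997 -0.   ] z [-0.  0. -1.] q [-0.24  0.49  1.63  0.    1.02  1.26]
yaw y-axis deg -85.57
```

```bash
python3 -m crank '[0.1,0.2,0,0,30, 0,0.3,0,0,30, 0,0.3,0,0,30, 0,0.3,0,0,30, 0,0.3,0,0,30, 0,0.3,0,0,30, 0,0.3,0,0,30, 0,0,0,0,30, 0,0,0,0,30, 0,0,0,0,30]'
python3 -c "
from plan import *
state()"
```

```text
time: 30.45
tool_pos: [553.4, -97.4, 53.6]
tcp_rot: [3.139, 0.122, 0.0]
ft_force: [0.7, -0.0, -2.5]
gripper_width: 0.356
t 30.45 pos [553.4 -97.4  53.6] F [ 0.74 -0.   -2.47] T [ 0.06 -0.02 -0.02] w 33.4
x [0.997 0.077 0.   ] y [ 0.077 -0.997  0.   ] z [ 0. -0. -1.] q [-0.24  0.5   1.63 -0.    1.02  1.25]
yaw y-axis deg -85.57
```

```bash
python3 -m crank '[0,0.2,0,0,30, 0,0.2,0,0,30, 0,0.2,0,0,30, 0,0.2,0,0,30, 0,0.2,0,0,30, 0,0.2,0,0,30, 0,0.2,0,0,30, 0,0.2,0,0,30, 0,0,0,0,30, 0,0,0,0,30]'
python3 -c "
from plan import *
state()"
```

```text
time: 31.45
tool_pos: [553.6, -99.0, 53.5]
tcp_rot: [3.139, 0.122, -0.0]
ft_force: [-0.1, -0.2, -1.9]
gripper_width: 0.352
t 31.45 pos [553.6 -99.   53.5] F [-0.08 -0.15 -1.87] T [ 0.    0.02 -0.02] w 33.1
x [ 0.997  0.077 -0.   ] y [ 0.077 -0.997 -0.   ] z [-0. -0. -1.] q [-0.24  0.5   1.63 -0.    1.02  1.25]
yaw y-axis deg -85.57
```

```bash
python3 -m crank '[0.1,0.2,0,0,30, 0,0.2,0,0,30, 0,0.2,0,0,30, 0,0.2,0,0,30, 0,0.2,0,0,30, 0,0.2,0,0,30, 0,0.2,0,0,30, 0,0.2,0,0,30, 0,0.2,0,0,30, 0,0,0,0,30]'
python3 -c "
from plan import *
state()"
```

```text
time: 32.45
tool_pos: [553.8, -100.8, 53.6]
tcp_rot: [3.139, 0.122, 0.0]
ft_force: [0.8, 0.0, -2.0]
gripper_width: 0.352
t 32.45 pos [ 553.8 -100.8   53.6] F [ 0.79  0.02 -2.03] T [ 0.05 -0.07  0.02] w 33.1
x [0.997 0.077 0.   ] y [ 0.077 -0.997  0.   ] z [ 0. -0. -1.] q [-0.25  0.5   1.63 -0.    1.02  1.25]
yaw y-axis deg -85.56
```

```bash
python3 -m crank '[0,0.2,0,0,30, 0,0.2,0,0,30, 0,0.2,0,0,30, 0,0.2,0,0,30, 0,0.2,0,0,30, 0,0.2,0,0,30, 0,0.2,0,0,30, 0,0.2,0,0,30, 0,0,0,0,30, 0,0,0,0,30]'
python3 -c "
from plan import *
state()"
```

```text
time: 33.45
tool_pos: [554.0, -102.4, 53.6]
tcp_rot: [3.139, 0.122, 0.0]
ft_force: [1.4, 0.0, -1.7]
gripper_width: 0.357
t 33.45 pos [ 554.  -102.4   53.6] F [ 1.36  0.02 -1.65] T [ 0.14 -0.23 -0.06] w 33.5
x [0.997 0.077 0.   ] y [ 0.077 -0.997  0.   ] z [ 0. -0. -1.] q [-0.25  0.5   1.63  0.    1.02  1.25]
yaw y-axis deg -85.57
```

```bash
python3 -m crank '[0.3,0.2,0,0,30, 0,0.2,0,0,30, 0,0.2,0,0,30, 0,0.2,0,0,30, 0,0.2,0,0,30, 0,0.2,0,0,30, 0,0.2,0,0,30, 0,0.2,0,0,30, 0,0,0,0,30, 0,0,0,0,30]'
python3 -c "
from plan import *
state()"
```

```text
time: 34.45
tool_pos: [554.3, -104.0, 53.5]
tcp_rot: [-3.139, -0.121, 0.0]
ft_force: [-0.3, 0.2, -2.0]
gripper_width: 0.355
t 34.45 pos [ 554.3 -104.    53.5] F [-0.25  0.24 -2.  ] T [0.04 0.03 0.01] w 33.4
x [ 0.997  0.077 -0.   ] y [ 0.077 -0.997 -0.   ] z [-0.  0. -1.] q [-0.25  0.5   1.62  0.    1.02  1.24]
yaw y-axis deg -85.57
```

```bash
python3 -m crank '[0.1,0.2,0,0,30, 0,0.2,0,0,30, 0,0.2,0,0,30, 0,0.2,0,0,30, 0,0.2,0,0,30, 0,0.2,0,0,30, 0,0.2,0,0,30, 0,0.2,0,0,30, 0,0,0,0,30, 0,0,0,0,30]'
python3 -c "
from plan import *
state()"
```

```text
time: 35.45
tool_pos: [554.6, -105.6, 53.5]
tcp_rot: [3.139, 0.121, -0.0]
ft_force: [-0.2, 0.2, -1.5]
gripper_width: 0.355
t 35.45 pos [ 554.6 -105.6   53.5] F [-0.2   0.23 -1.54] T [ 0.04 -0.04 -0.01] w 33.4
x [ 0.997  0.077 -0.   ] y [ 0.077 -0.997  0.   ] z [-0. -0. -1.] q [-0.25  0.5   1.62 -0.    1.02  1.24]
yaw y-axis deg -85.57
```

```bash
python3 -m crank '[0.1,0.2,0,0,30, 0,0.2,0,0,30, 0,0.2,0,0,30, 0,0.2,0,0,30, 0,0.2,0,0,30, 0,0.2,0,0,30, 0,0.2,0,0,30, 0,0.2,0,0,30, 0,0.2,0,0,30, 0,0,0,0,30]'
python3 -c "
from plan import *
state()"
```

```text
time: 36.45
tool_pos: [554.8, -107.4, 53.6]
tcp_rot: [3.139, 0.121, 0.0]
ft_force: [0.9, -0.4, -2.1]
gripper_width: 0.355
t 36.45 pos [ 554.8 -107.4   53.6] F [ 0.93 -0.43 -2.13] T [ 0.03 -0.01 -0.01] w 33.4
x [0.997 0.077 0.   ] y [ 0.077 -0.997  0.   ] z [ 0. -0. -1.] q [-0.26  0.5   1.62 -0.    1.02  1.24]
yaw y-axis deg -85.57
```

```bash
python3 -m crank '[0.1,0.2,0,0,30, 0,0.2,0,0,30, 0,0.2,0,0,30, 0,0.2,0,0,30, 0,0.2,0,0,30, 0,0.2,0,0,30, 0,0.2,0,0,30, 0,0.2,0,0,30, 0,0.2,0,0,30, 0,0,0,0,30]'
python3 -c "
from plan import *
state()"
```

```text
time: 37.45
tool_pos: [555.1, -109.1, 53.5]
tcp_rot: [3.139, 0.122, 0.0]
ft_force: [-0.0, 0.5, -1.9]
gripper_width: 0.357
t 37.45 pos [ 555.1 -109.1   53.5] F [-0.03  0.55 -1.92] T [ 0.01 -0.05  0.01] w 33.5
x [0.997 0.077 0.   ] y [ 0.077 -0.997  0.   ] z [ 0. -0. -1.] q [-0.26  0.5   1.62 -0.    1.02  1.23]
yaw y-axis deg -85.57
```

```bash
python3 -m crank '[0.1,0.2,0,0,30, 0,0.2,0,0,30, 0,0.2,0,0,30, 0,0.2,0,0,30, 0,0.2,0,0,30, 0,0.2,0,0,30, 0,0.2,0,0,30, 0,0.2,0,0,30, 0,0.2,0,0,30, 0,0,0,0,30]'
python3 -c "
from plan import *
state()"
```

```text
time: 38.45
tool_pos: [555.3, -110.9, 53.6]
tcp_rot: [3.139, 0.122, 0.0]
ft_force: [0.7, 0.1, -1.4]
gripper_width: 0.349
t 38.45 pos [ 555.3 -110.9   53.6] F [ 0.74  0.09 -1.41] T [ 0.   -0.07 -0.02] w 32.8
x [0.997 0.077 0.   ] y [ 0.077 -0.997  0.   ] z [ 0. -0. -1.] q [-0.26  0.5   1.62 -0.    1.02  1.23]
yaw y-axis deg -85.57
```

```bash
python3 -m crank '[0.1,0.2,0,0,30, 0,0.2,0,0,30, 0,0.2,0,0,30, 0,0.2,0,0,30, 0,0.2,0,0,30, 0,0.2,0,0,30, 0,0.2,0,0,30, 0,0.2,0,0,30, 0,0.2,0,0,30, 0,0,0,0,30]'
python3 -c "
from plan import *
state()"
```

```text
time: 39.45
tool_pos: [555.5, -112.3, 53.5]
tcp_rot: [-3.138, -0.121, 0.0]
ft_force: [-0.9, 5.6, -1.2]
gripper_width: 0.357
t 39.45 pos [ 555.5 -112.3   53.5] F [-0.85  5.6  -1.22] T [ 1.34  0.02 -0.  ] w 33.5
x [ 0.997  0.077 -0.   ] y [ 0.077 -0.997 -0.001] z [-0.     0.001 -1.   ] q [-0.26  0.5   1.61  0.    1.02  1.23]
yaw y-axis deg -85.57
```

Wedging has begun at 5.6 N along the slot, so I use small increments now.

```bash
python3 -m crank '[0,0.1,0,0,30, 0,0.1,0,0,30, 0,0.1,0,0,30, 0,0,0,0,30, 0,0,0,0,30, 0,0,0,0,30, 0,0,0,0,30, 0,0,0,0,30, 0,0,0,0,30, 0,0,0,0,30]'
python3 -c "
from plan import *
state()"
```

```text
time: 40.45
tool_pos: [555.5, -112.4, 53.5]
tcp_rot: [-3.138, -0.122, 0.0]
ft_force: [0.3, 6.8, -0.7]
gripper_width: 0.355
t 40.45 pos [ 555.5 -112.4   53.5] F [ 0.31  6.78 -0.67] T [1.63 0.12 0.  ] w 33.4
x [ 0.997  0.077 -0.   ] y [ 0.077 -0.997 -0.001] z [-0.     0.001 -1.   ] q [-0.26  0.5   1.61  0.    1.02  1.23]
yaw y-axis deg -85.56
```

```bash
python3 -m crank '[0,0.2,0,0,30, 0,0.2,0,0,30, 0,0.2,0,0,30, 0,0.2,0,0,30, 0,0,0,0,30, 0,0,0,0,30, 0,0,0,0,30, 0,0,0,0,30, 0,0,0,0,30, 0,0,0,0,30]'
python3 -c "
from plan import *
state()"
```

```text
time: 41.45
tool_pos: [555.5, -112.8, 53.5]
tcp_rot: [-3.138, -0.122, 0.001]
ft_force: [-0.3, 8.7, -0.0]
gripper_width: 0.355
t 41.45 pos [ 555.5 -112.8   53.5] F [-0.28  8.72 -0.01] T [2.15 0.18 0.01] w 33.4
x [ 0.997  0.077 -0.   ] y [ 0.077 -0.997 -0.002] z [-0.001  0.002 -1.   ] q [-0.27  0.51  1.61  0.    1.02  1.23]
yaw y-axis deg -85.56
```

```bash
python3 -m crank '[0,0.2,0,0,30, 0,0.2,0,0,30, 0,0.2,0,0,30, 0,0,0,0,30, 0,0,0,0,30, 0,0,0,0,30, 0,0,0,0,30, 0,0,0,0,30, 0,0,0,0,30, 0,0,0,0,30]'
python3 -c "
from plan import *
state()"
```

```text
time: 42.45
tool_pos: [555.5, -113.1, 53.6]
tcp_rot: [-3.137, -0.122, 0.001]
ft_force: [-1.6, 11.3, 2.3]
gripper_width: 0.354
t 42.45 pos [ 555.5 -113.1   53.6] F [-1.57 11.33  2.3 ] T [ 2.65  0.34 -0.09] w 33.3
x [ 0.997  0.078 -0.   ] y [ 0.077 -0.997 -0.002] z [-0.001  0.002 -1.   ] q [-0.27  0.51  1.61  0.    1.02  1.23]
yaw y-axis deg -85.56
```

11.3 N reached. Releasing.

```bash
python3 -m crank '[0,0,0,0,60, 0,0,0,0,60, 0,0,0,0,60, 0,0,0,0,60, 0,0,0,0,60, 0,0,0,0,60, 0,0,0,0,60, 0,0,0,0,60, 0,0,0,0,60, 0,0,0,0,60]'
python3 - <<'E'
from plan import *
from ov import overlay
state()
p,d=bot.snapshot("side"); cv2.imwrite("pics/side7.png",cv2.cvtColor(p,cv2.COLOR_RGB2BGR))
crop('pics/side7.png','pics/side7c.png',200,130,290,230,6)
E
```

```text
time: 43.45
tool_pos: [555.7, -114.4, 53.6]
tcp_rot: [3.139, 0.122, 0.0]
ft_force: [0.3, -0.3, 0.2]
gripper_width: 0.637
t 43.45 pos [ 555.7 -114.4   53.6] F [ 0.33 -0.33  0.25] T [ 0.04  0.03 -0.01] w 59.8
x [0.997 0.077 0.   ] y [ 0.077 -0.997  0.   ] z [ 0. -0. -1.] q [-0.27  0.51  1.61 -0.    1.02  1.23]
yaw y-axis deg -85.56
```

View pics/side7c.png

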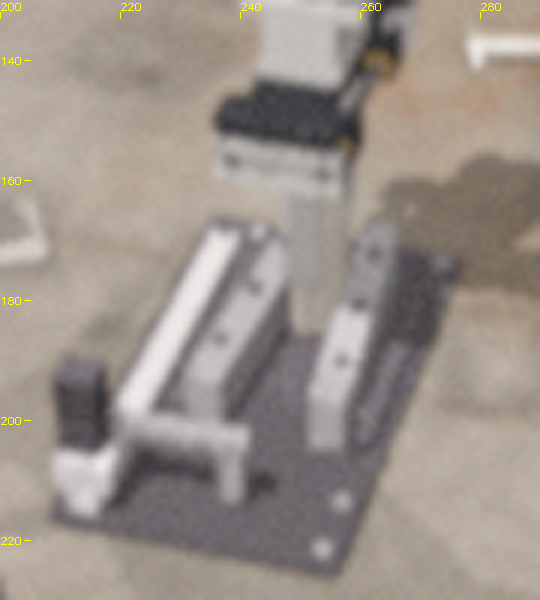

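The pipe stands free between the open fingers at (252,172), and the rider is still back at its start, nose at (238,207). Lift and go behind the grip post.

```bash
python3 -m crank '[0,0,-10,0,60, 0,0,-20,0,60, 0,0,-25,0,60, 0,0,-10,0,60, 5,-17,0,0,60, 10,-34,0,0,30, 10,-34,0,0,0, 10,-34,0,0,0, 10,-34,0,0,0, 10,-34,0,0,0]' 30
python3 -m crank '[10,-34,0,0,0, 7,-17,0,0,0, 0,0,0,0,0, 0,0,0,0,0, 0,0,0,0,0, 0,0,0,0,0, 0,0,0,0,0, 0,0,0,0,0, 0,0,0,0,0, 0,0,0,0,0]' 
python3 - <<'E'
from plan import *
state()
for n in("side","top"):
    p,d=bot.snapshot(n); cv2.imwrite(f"pics/{n}8.png",cv2.cvtColor(p,cv2.COLOR_RGB2BGR))
crop('pics/side8.png','pics/side8c.png',180,130,290,240,6)
crop('pics/top8.png','pics/top8c.png',195,125,315,215,6)
E
```

```text
time: 44.5
tool_pos: [596.1, 77.7, 118.5]
tcp_rot: [3.139, 0.121, -0.0]
ft_force: [0.1, -0.2, 0.1]
gripper_width: 0.252
time: 45.5
tool_pos: [609.0, 128.4, 118.6]
tcp_rot: [-3.139, -0.121, -0.0]
ft_force: [0.2, 0.8, -0.7]
gripper_width: 0.002
t 45.5 pos [609.  128.4 118.6] F [ 0.22  0.76 -0.67] T [ 0.01 -0.03 -0.01] w 0.2
x [0.997 0.077 0.   ] y [ 0.077 -0.997 -0.   ] z [ 0.  0. -1.] q [0.15 0.54 1.39 0.   1.21 1.64]
yaw y-axis deg -85.57
```

View pics/side8c.png

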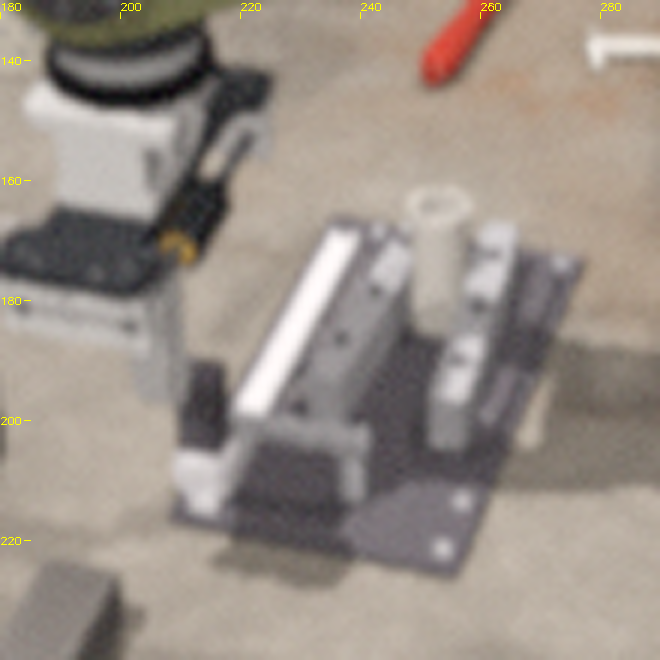

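View pics/top8c.png

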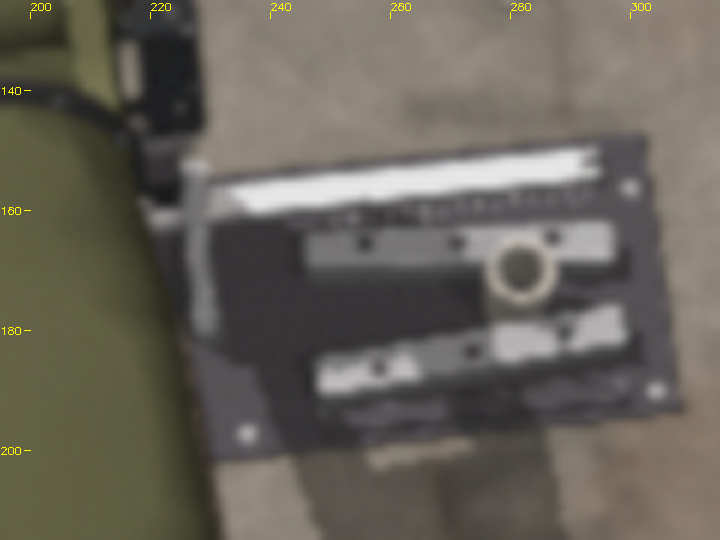

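The pipe stands upright in the slot, ring at top (282,170) and side (253,164). The rider is untouched. Now I locate the post relative to the pipe.

```bash
python3 - <<'E'
from ov import *
f=lambda x0,y0,s,L:np.array([(x0+(a+.5)/s-.5,y0+(b+.5)/s-.5) for a,b in L])
print('pipe top',atz('top',f(195,125,6,[(521,270)]),88),'side',atz('side',f(180,130,6,[(439,203)]),88))
print('post top cam',atz('top',f(205,135,6,[(100,101)]),95),'side0',atz('side',f(180,155,4,[(134,148)]),95),atz('side',f(195,155,8,[(148,303)]),95))
t=bot.observe()['tool_pos']
for n,b,s in (('side',(180,130),6),('top',(195,125),6)):
  for dx,dy in((8,-12.5),(8,12.5),(-8,12.5),(-8,-12.5)):
    M=R.from_rotvec(bot.observe()['tcp_rot']).as_matrix()
    print(n,(proj(n,t+M@[dx,dy,0])-b+.5)*s-.5)
E
```

```text
pipe top [[ 557.89261839 -112.25465639   88.        ]] side [[ 555.84781024 -114.28012274   88.        ]]
post top cam [[620.89903816  73.12420307  95.        ]] side0 [[613.72978098  77.14050723  95.        ]] [[612.26271723  80.77071626  95.        ]]
side [[137.26584085 412.4659593 ]]
side [[156.18675842 380.78382844]]
side [[186.99774104 386.4067618 ]]
side [[168.54529023 418.26923499]]
top [[ 22.94158151 160.72992886]]
top [[ 71.48651823 155.44839116]]
top [[ 74.10419208 185.21818398]]
top [[ 25.43123367 190.51187176]]
```

```bash
python3 -m crank '[0,0,15,0,0, 0,0,15,0,0, 0,0,15,0,0, 0,0,8,0,0, 0,10,0,0,0, 0,10,0,0,0, 0,3,0,0,0, 0,3,0,0,0, 0,3,0,0,0, 0,3,0,0,0]'
python3 -c "
from plan import *
state()"
```

```text
time: 46.6
tool_pos: [611.6, 96.4, 65.8]
tcp_rot: [-3.139, -0.122, -0.001]
ft_force: [0.1, -0.5, 0.0]
gripper_width: 0.005
t 46.6 pos [611.6  96.4  65.8] F [ 0.1  -0.49  0.01] T [ 0.02  0.07 -0.03] w 0.5
x [0.997 0.077 0.   ] y [ 0.077 -0.997 -0.   ] z [ 0.  0. -1.] q [0.1  0.59 1.44 0.   1.11 1.59]
yaw y-axis deg -85.56
```

```bash
python3 -m crank '[0,3,0,0,0, 0,3,0,0,0, 0,5,0,0,0, 0,8,0,0,0, 0,10,0,0,0, 0,12,0,0,0, 0,12,0,0,0, 0,12,0,0,0, 0,10,0,0,0, 0,5,0,0,0]'
python3 - <<'E'
from plan import *
state()
for n in("side","top"):
    p,d=bot.snapshot(n); cv2.imwrite(f"pics/{n}9.png",cv2.cvtColor(p,cv2.COLOR_RGB2BGR))
crop('pics/side9.png','pics/side9c.png',180,130,290,240,6)
E
```

```text
time: 47.6
tool_pos: [617.7, 15.5, 65.5]
tcp_rot: [3.139, 0.12, -0.0]
ft_force: [-1.2, 1.2, 0.4]
gripper_width: 0.009
t 47.6 pos [617.7  15.5  65.5] F [-1.21  1.24  0.38] T [0.32 0.05 0.04] w 0.9
x [ 0.997  0.076 -0.   ] y [ 0.076 -0.997  0.   ] z [-0. -0. -1.] q [-0.03  0.59  1.45 -0.    1.1   1.46]
yaw y-axis deg -85.62
```

View pics/side9c.png

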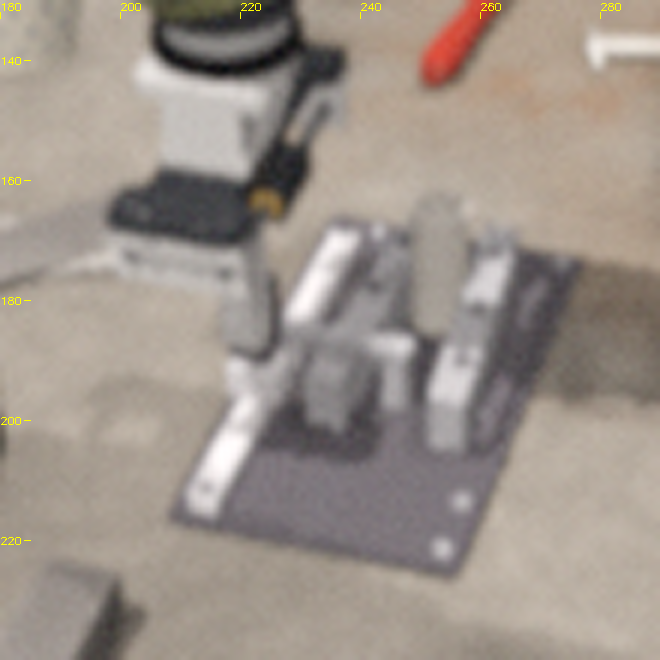

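The rider moves with the fingers and the pipe stays upright. Continuing, then feeling for contact.

```bash
python3 -m crank '[0,5,0,0,0, 0,7,0,0,0, 0,7,0,0,0, 0,7,0,0,0, 0,6,0,0,0, 0,5,0,0,0, 0,4,0,0,0, 0,2,0,0,0, 0,1,0,0,0, 0,0,0,0,0]'
python3 - <<'E'
from plan import *
state()
p,d=bot.snapshot("side"); cv2.imwrite("pics/side10.png",cv2.cvtColor(p,cv2.COLOR_RGB2BGR))
crop('pics/side10.png','pics/side10c.png',200,130,290,230,7)
E
```

```text
time: 48.7
tool_pos: [621.2, -27.2, 65.6]
tcp_rot: [3.139, 0.122, 0.0]
ft_force: [-0.5, -0.1, 0.2]
gripper_width: 0.007
t 48.7 pos [621.2 -27.2  65.6] F [-0.45 -0.13  0.22] T [ 0.05  0.06 -0.05] w 0.6
x [0.997 0.077 0.   ] y [ 0.077 -0.997  0.   ] z [ 0. -0. -1.] q [-0.1   0.6   1.44 -0.    1.11  1.39]
yaw y-axis deg -85.57
```

View pics/side10c.png

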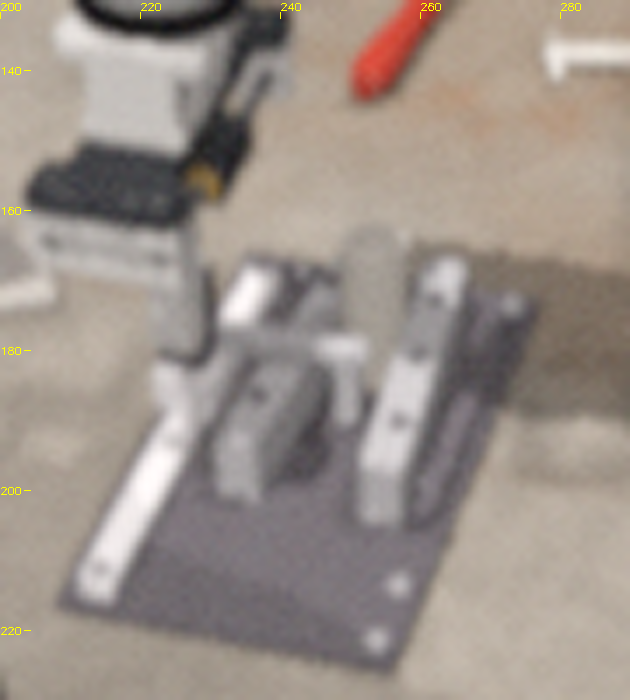

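```bash
python3 -m crank '[0,1,0,0,0, 0,1,0,0,0, 0,1,0,0,0, 0,1,0,0,0, 0,1,0,0,0, 0,1,0,0,0, 0,1,0,0,0, 0,1,0,0,0, 0,1,0,0,0, 0,1,0,0,0]'
python3 -c "
from plan import *
state()"
python3 -m crank '[0,0.5,0,0,0, 0,0.5,0,0,0, 0,0.5,0,0,0, 0,0.5,0,0,0, 0,0.5,0,0,0, 0,0.5,0,0,0, 0,0.5,0,0,0, 0,0.5,0,0,0, 0,0.5,0,0,0, 0,0.5,0,0,0]'
python3 -c "
from plan import *
state()"
```

```text
time: 49.75
tool_pos: [621.9, -37.1, 65.6]
tcp_rot: [3.139, 0.122, 0.0]
ft_force: [0.4, 1.1, 0.3]
gripper_width: 0.003
t 49.75 pos [621.9 -37.1  65.6] F [0.44 1.13 0.28] T [ 0.3  -0.1  -0.03] w 0.3
x [0.997 0.077 0.   ] y [ 0.077 -0.997  0.   ] z [ 0. -0. -1.] q [-0.12  0.6   1.43 -0.    1.11  1.38]
yaw y-axis deg -85.57
time: 50.75
tool_pos: [622.3, -42.1, 65.5]
tcp_rot: [3.139, 0.121, -0.0]
ft_force: [0.8, 0.3, 0.6]
gripper_width: 0.004
t 50.75 pos [622.3 -42.1  65.5] F [0.84 0.32 0.63] T [ 0.26 -0.05  0.04] w 0.3
x [ 0.997  0.077 -0.   ] y [ 0.077 -0.997  0.   ] z [-0. -0. -1.] q [-0.13  0.6   1.43 -0.    1.11  1.37]
yaw y-axis deg -85.57
```

```bash
python3 -m crank '[0,0.2,0,0,0, 0,0.2,0,0,0, 0,0.2,0,0,0, 0,0.2,0,0,0, 0,0.2,0,0,0, 0,0.2,0,0,0, 0,0.2,0,0,0, 0,0.2,0,0,0, 0,0.2,0,0,0, 0,0.2,0,0,0]'
python3 -c "
from plan import *
state()"
```

```text
time: 51.75
tool_pos: [622.4, -44.1, 65.5]
tcp_rot: [-3.139, -0.121, 0.0]
ft_force: [-0.9, 2.1, 2.0]
gripper_width: 0.004
t 51.75 pos [622.4 -44.1  65.5] F [-0.93  2.05  1.97] T [ 0.32 -0.01  0.01] w 0.4
x [ 0.997  0.077 -0.   ] y [ 0.077 -0.997 -0.   ] z [-0.  0. -1.] q [-0.13  0.6   1.43  0.    1.11  1.36]
yaw y-axis deg -85.57
```

```bash
python3 -m crank '[0,0.2,0,0,0, 0,0.2,0,0,0, 0,0.2,0,0,0, 0,0.2,0,0,0, 0,0.2,0,0,0, 0,0.2,0,0,0, 0,0.2,0,0,0, 0,0.2,0,0,0, 0,0.2,0,0,0, 0,0.2,0,0,0]'
python3 -c "
from plan import *
state()"
```

```text
time: 52.75
tool_pos: [622.5, -46.1, 65.5]
tcp_rot: [3.139, 0.121, -0.0]
ft_force: [-0.5, 1.7, 1.4]
gripper_width: 0.004
t 52.75 pos [622.5 -46.1  65.5] F [-0.49  1.66  1.42] T [ 0.26  0.07 -0.02] w 0.3
x [ 0.997  0.077 -0.   ] y [ 0.077 -0.997  0.   ] z [-0. -0. -1.] q [-0.13  0.6   1.43 -0.    1.11  1.36]
yaw y-axis deg -85.57
```

```bash
python3 -m crank '[0,0.2,0,0,0, 0,0.2,0,0,0, 0,0.2,0,0,0, 0,0.2,0,0,0, 0,0.2,0,0,0, 0,0.2,0,0,0, 0,0.2,0,0,0, 0,0.2,0,0,0, 0,0.1,0,0,0, 0,0,0,0,0]'
python3 -c "
from plan import *
state()"
python3 - <<'E'
from plan import *
p,d=bot.snapshot("side"); cv2.imwrite("pics/side11.png",cv2.cvtColor(p,cv2.COLOR_RGB2BGR))
crop('pics/side11.png','pics/side11c.png',220,150,280,210,10)
E
```

```text
time: 53.75
tool_pos: [622.6, -46.7, 65.5]
tcp_rot: [-3.138, -0.122, 0.001]
ft_force: [-1.0, 9.3, 1.9]
gripper_width: 0.002
t 53.75 pos [622.6 -46.7  65.5] F [-0.97  9.32  1.89] T [ 1.6   0.26 -0.01] w 0.2
x [ 0.997  0.078 -0.   ] y [ 0.078 -0.997 -0.001] z [-0.     0.001 -1.   ] q [-0.13  0.6   1.43  0.    1.11  1.36]
yaw y-axis deg -85.54
```

View pics/side11c.png

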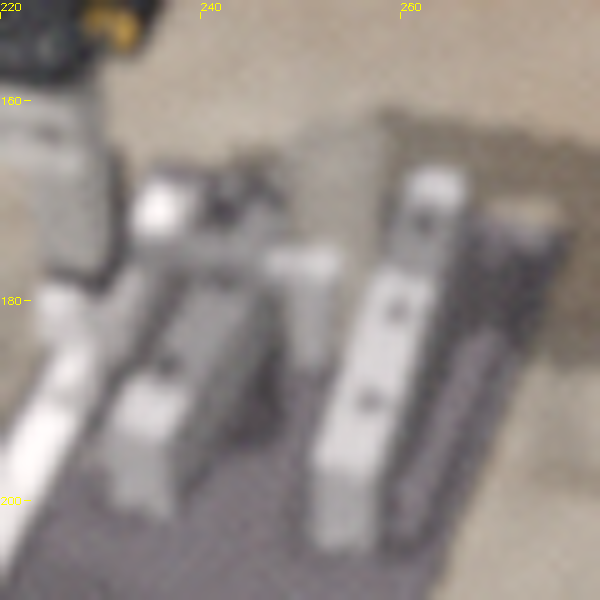

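Firm contact at exactly the predicted place, finger y≈-46.5. Next: back off, lift and check.

```bash
python3 -m crank '[0,-1,0,0,0, 0,-3,0,0,0, 0,-6,0,0,0, 0,-10,0,0,0, 0,-10,0,0,0, 0,0,-15,0,0, 0,0,-30,0,0, 0,0,-30,0,0, 0,-30,0,0,0, 0,-40,0,0,0]'
python3 -m crank '[0,-40,0,0,0, 0,-40,0,0,0, 0,-30,0,0,0, 0,-20,0,0,0, 0,0,0,0,0, 0,0,0,0,0, 0,0,0,0,0, 0,0,0,0,0, 0,0,0,0,0, 0,0,0,0,0]'
python3 - <<'E'
from plan import *
state()
for n in("side","top"):
    p,d=bot.snapshot(n); cv2.imwrite(f"pics/{n}12.png",cv2.cvtColor(p,cv2.COLOR_RGB2BGR))
crop('pics/side12.png','pics/side12c.png',195,140,285,235,7)
crop('pics/top12.png','pics/top12c.png',215,130,315,215,7)
E
```

```text
time: 54.8
tool_pos: [615.6, 51.6, 142.9]
tcp_rot: [3.139, 0.118, 0.005]
ft_force: [-0.1, 0.1, 0.5]
gripper_width: 0.001
time: 55.8
tool_pos: [605.0, 181.1, 140.6]
tcp_rot: [3.139, 0.121, 0.0]
ft_force: [-0.1, -0.5, 0.2]
gripper_width: 0.005
t 55.8 pos [605.  181.1 140.6] F [-0.05 -0.55  0.25] T [0.02 0.04 0.02] w 0.5
x [0.997 0.077 0.   ] y [ 0.077 -0.997  0.   ] z [ 0. -0. -1.] q [ 0.23  0.54  1.34 -0.    1.26  1.73]
yaw y-axis deg -85.6
```

View pics/side12c.png

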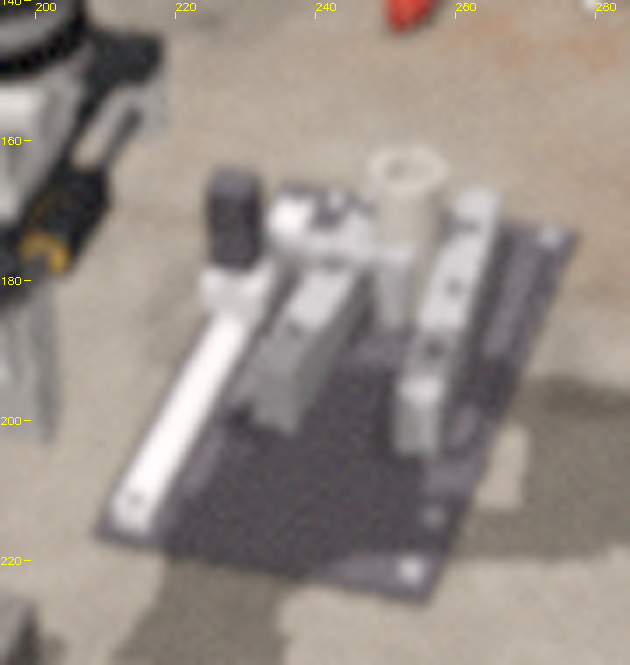

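View pics/top12c.png

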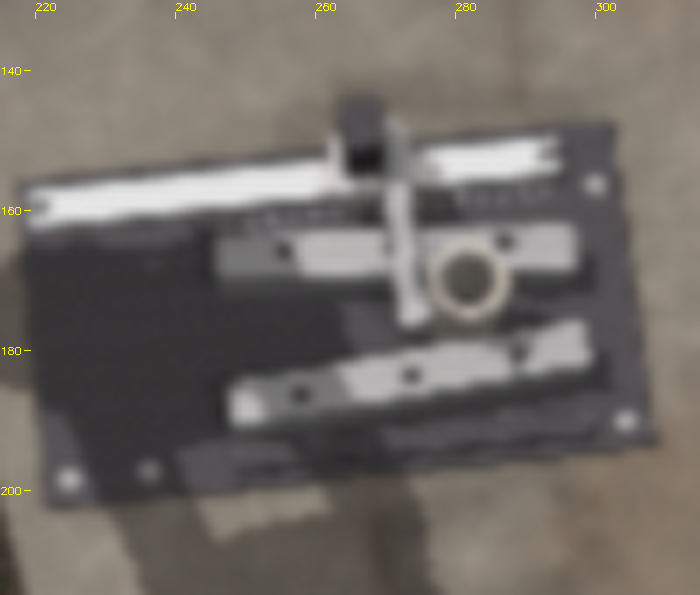

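View pics/side12.png

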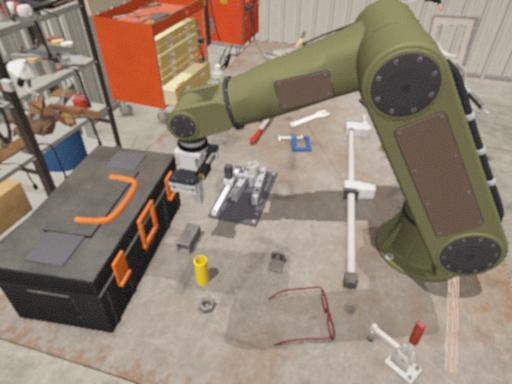

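```bash
python3 - <<'E'
from ov import *
f=lambda x0,y0,s,L:np.array([(x0+(a+.5)/s-.5,y0+(b+.5)/s-.5) for a,b in L])
p=atz('top',f(215,130,7,[(469,284)]),88)[0];n=atz('top',f(215,130,7,[(427,310),(426,322)]),57)
u=np.array([.077,-.997,0])
print(p,n,(p-n)@u)
p=atz('side',f(195,140,7,[(408,169)]),88)[0]; n=atz('side',f(195,140,7,[(385,242),(410,245)]),57)
print(p,n,(p-n)@u)
E
```

```text
[ 556.08020054 -112.65646194   88.        ] [[552.8928041  -94.94686604  57.        ]
 [547.30603531 -94.26664945  57.        ]] [17.90189663 19.01025377]
[ 554.90333428 -112.76513855   88.        ] [[559.43943684 -92.76716663  57.        ]
 [547.23835186 -94.66164146  57.        ]] [19.58869811 18.63939025]
```

```bash
python3 -c "
from bench import bot
print(bot.finish_job())"
```

```text
the job is handed in; nothing more can be done
None
```

I wedged the pipe stub in the taper slot and slid the rider up until its nose touched the pipe. I handed the job in at about 56 s of the 72 s; no verdict was reported.

- **Pipe:** I set it on the plate at about slot x = -83 mm and slid it in while watching the wrist force. It began to wedge at a world position of about (555, -112). I stopped at 11.3 N along the slot, against the 10 N asked for, and opened the fingers. Later pictures from both cameras showed it standing upright and unmoved within about 2 mm.
- **Rider:** I pushed the grip post from behind with closed fingers. The force jumped from about 1.7 N to 9.3 N within 0.6 mm, at the spot I had predicted for nose contact. This last push was firmer than "just rests". I then backed off, and the wrist read about 0 N.
- **Last check, not conclusive:** measured from the pictures, the nose face is 18 to 19.6 mm from the pipe's axis. Touching would be 16.8 mm, and the limit is 19.5 mm. Picture error is about 2 mm, so I relied on the force jump and did not push again.
- **Bystanders:** I saw no change in them or the yellow tube in the last side view, but I did not measure their positions.

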